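# Book out the parcels at the home-office desk

## Task

Switch on the desk switch with the red rocker, then take the hand scanner and scan the label of every parcel on the desk, in the order blue, green, orange, white tape (not all of them are there), holding the beam steady on each label for a good two seconds. Then lay the scanner flat on its charging mat again, lengthwise, and put all the parcels into the low plywood crate, each standing on the crate's floor with its label up; when everything is in, switch the red rocker off again, leaving the grey switch and the other desk things alone throughout.

Things in the scene. Friction and masses are not known exactly. Their poses are not given: they have to be found in the camera images.
- switch_red: desk switch with the red rocker, which powers the scanner's receiver: a fixed black box 100 mm long (x), 64 mm wide, 34 mm high; on top one red rocker 84 mm long and 46 mm wide, its pivot across the box 50 mm above the desk, its top face a shallow V (0.12 rad each half). x points to its ON end; origin: middle of the underside
- red_rocker (a joint): angle of the red rocker: -0.26 rad = fully OFF, +0.26 rad = fully ON. An over-centre spring throws it to the nearer end: push the raised end down past the centre (about 3 N at 33 mm from the pivot) and it snaps over and stays. When off, the ON end (white bar) stands raised
- red_on_end (a point): point on the top face of the red rocker at its ON end (marked by a white bar), 33 mm from the pivot: press here to switch on; about 71 mm above the desk when off and 55 mm when on
- red_off_end (a point): point on the top face of the red rocker at its OFF end (marked by a white circle), 33 mm from the pivot: press here to switch off; about 71 mm above the desk when on and 55 mm when off
- grey_rocker (a joint): rocker of the other desk switch, the same in all but its grey rocker: not part of this job. It stands at -0.26 (OFF)
- grey_on_end (a point): point on the top face of the grey rocker at its ON end, 33 mm from the pivot
- scanner: hand-held barcode scanner lying flat on its charging mat, 168 mm long along its x (from -81 to +87 mm). Handle: black bar 125 mm long (x -81 to +45), 32 mm wide with a 34 mm wide rubber sole, 36 mm high; head: yellow block at the front (x +37 to +87), 58 mm wide, 44 mm high, with a red-framed window on its front face. Origin: middle of the underside; x points to the head, z up. 0.16 kg
- scanner_grip (a point): place to grip the scanner: on the handle, 8 mm ahead of the scanner's origin and 19 mm above its underside, at the centre of mass within 10 mm; fingers close across the handle (34 mm)
- beam: the scanner's window; origin in its middle, 88 mm ahead of the scanner's origin and 22 mm above its underside. Its z axis is the beam: it leaves forward and down, 60 degrees below level when the scanner is level (so at 80 mm range it lands 40 mm ahead of and 69 mm below the window). A label is read from 40 to 140 mm away, within 18 mm of the axis in x and in y, if held so for 2 s
- mat: charging mat fixed to the desk: thin dark rectangle 210 x 110 x 3 mm, long along its x; origin in the middle of its underside
- crate: low open plywood post crate fixed to the desk, 230 x 220 mm outside, long along its x, walls 5 mm thick and 30 mm high, floor 5 mm thick; origin: centre of its underside, on the desk
- parcel_blue: small cardboard parcel with two bands of blue tape, 90 mm long (x), 50 mm wide (y), 55 mm high, 0.15 kg; origin: middle of its underside, z up. May be absent
- blue_label (a point): centre of the barcode label (48 x 36 mm, white with black bars) in the middle of the top face of the blue-taped parcel, 55 mm above its underside
- parcel_green: small cardboard parcel with two bands of green tape, 90 mm long (x), 50 mm wide (y), 65 mm high, 0.15 kg; origin: middle of its underside, z up. May be absent
- green_label (a point): centre of the barcode label (48 x 36 mm, white with black bars) in the middle of the top face of the green-taped parcel, 65 mm above its underside
- parcel_orange: small cardboard parcel with two bands of orange tape, 90 mm long (x), 50 mm wide (y), 58 mm high, 0.15 kg; origin: middle of its underside, z up. May be absent
- orange_label (a point): centre of the barcode label (48 x 36 mm, white with black bars) in the middle of the top face of the orange-taped parcel, 58 mm above its underside
- parcel_white: small cardboard parcel with two bands of white tape, 90 mm long (x), 50 mm wide (y), 70 mm high, 0.15 kg; origin: middle of its underside, z up. May be absent
- white_label (a point): centre of the barcode label (48 x 36 mm, white with black bars) in the middle of the top face of the white-taped parcel, 70 mm above its underside
- mug: blue mug 95 mm high, 80 mm across: a bystander; origin in the middle of its underside
- stapler: red and black stapler, 130 mm long: a bystander; origin in the middle of its underside
- tape: roll of brown tape lying flat, 90 mm across, 48 mm high: a bystander; origin in the middle of its underside
- drive: aluminium disk drive 115 x 80 x 18 mm: a bystander; origin in the middle of its underside
- pencup: dark steel pen cup, 76 mm across, 100 mm high: a bystander; origin in the middle of its underside
Things that resemble listed ones, but are neither listed nor needed, are in the scene too. Leave any pink or turquoise look-alike of the parcel_blue alone.

How it is judged (in metres and radians):
On the way, in this order (a step that is already met when the one before it is completed fails the run):
1. the red rocker is snapped over to ON (value of joint red_rocker above 0.2 rad), for 0.2 s.
2. scan the blue-taped parcel: hold the beam on its label, window 40 to 140 mm away, steady for about 2 s (passed over if that parcel is absent) (x of blue_label in the frame of beam between -0.018 and 0.018 m and y of blue_label in the frame of beam between -0.018 and 0.018 m and z of blue_label in the frame of beam between 0.04 and 0.14 m), for 1.8 s.
3. scan the green-taped parcel: hold the beam on its label, window 40 to 140 mm away, steady for about 2 s (passed over if that parcel is absent) (x of green_label in the frame of beam between -0.018 and 0.018 m and y of green_label in the frame of beam between -0.018 and 0.018 m and z of green_label in the frame of beam between 0.04 and 0.14 m), for 1.8 s.
4. scan the orange-taped parcel: hold the beam on its label, window 40 to 140 mm away, steady for about 2 s (passed over if that parcel is absent) (x of orange_label in the frame of beam between -0.018 and 0.018 m and y of orange_label in the frame of beam between -0.018 and 0.018 m and z of orange_label in the frame of beam between 0.04 and 0.14 m), for 1.8 s.
5. scan the white-taped parcel: hold the beam on its label, window 40 to 140 mm away, steady for about 2 s (passed over if that parcel is absent) (x of white_label in the frame of beam between -0.018 and 0.018 m and y of white_label in the frame of beam between -0.018 and 0.018 m and z of white_label in the frame of beam between 0.04 and 0.14 m), for 1.8 s.
6. every parcel stands label up on the floor of the crate, with the red switch still on (x of parcel_blue in the frame of crate between -0.1 and 0.1 m and y of parcel_blue in the frame of crate between -0.095 and 0.095 m and z of each of parcel_blue, parcel_green, parcel_orange, parcel_white in the frame of crate below 0.015 m and angle between each of parcel_blue, parcel_green, parcel_orange, parcel_white's own z axis and vertical below 0.15 rad and linear speed of each of parcel_blue, parcel_green, parcel_orange, parcel_white below 0.02 m/s and x of parcel_green in the frame of crate between -0.1 and 0.1 m and y of parcel_green in the frame of crate between -0.095 and 0.095 m and x of parcel_orange in the frame of crate between -0.1 and 0.1 m and y of parcel_orange in the frame of crate between -0.095 and 0.095 m and x of parcel_white in the frame of crate between -0.1 and 0.1 m and y of parcel_white in the frame of crate between -0.095 and 0.095 m and value of joint red_rocker above 0.2 rad), for 0.2 s.
At the end, for the whole second after the job is handed in: Red rocker OFF (below -0.2 rad); scanner at rest flat on its mat, within 45 mm lengthwise and 40 mm crosswise of its centre and 0.4 rad of its length; every parcel present at rest on the crate's floor, label up (tilt under 0.15 rad), its centre inside the walls (value of joint red_rocker below -0.2 rad and x of scanner in the frame of mat between -0.045 and 0.045 m and y of scanner in the frame of mat between -0.04 and 0.04 m and z of scanner in the frame of mat below 0.012 m and angle between scanner's own z axis and vertical below 0.12 rad and angle between the x axis of scanner and the x axis of mat, either way round below 0.4 rad and linear speed of each of scanner, parcel_blue, parcel_green, parcel_orange, parcel_white below 0.02 m/s and x of parcel_blue in the frame of crate between -0.1 and 0.1 m and y of parcel_blue in the frame of crate between -0.095 and 0.095 m and z of each of parcel_blue, parcel_green, parcel_orange, parcel_white in the frame of crate below 0.015 m and angle between each of parcel_blue, parcel_green, parcel_orange, parcel_white's own z axis and vertical below 0.15 rad and x of parcel_green in the frame of crate between -0.1 and 0.1 m and y of parcel_green in the frame of crate between -0.095 and 0.095 m and x of parcel_orange in the frame of crate between -0.1 and 0.1 m and y of parcel_orange in the frame of crate between -0.095 and 0.095 m and x of parcel_white in the frame of crate between -0.1 and 0.1 m and y of parcel_white in the frame of crate between -0.095 and 0.095 m); the robot touches nothing.
It fails at once if the grey rocker is switched (value of joint grey_rocker above 0 rad).
It fails at once if a bystander is shoved by more than 60 mm (distance of any of mug, stapler, tape, drive, pencup from where it was at the start of the episode above 0.06 m).
It fails at once if a bystander is knocked over (angle between any of mug, stapler, tape, drive, pencup's own z axis and vertical above 0.6 rad).
Of parcel_blue, parcel_green, parcel_orange, parcel_white only 3 to 4 are there at a start; the rules pass over those that are not, and their reading is None.
At some moment in a run one of parcel_blue, parcel_green, parcel_orange, parcel_white, scanner may be knocked a few centimetres aside while the robot is not near it.
It also fails if it takes over 210 s, if anything falls off the work surface, if the arm or the gripper's body presses on something with over 40 N, if the wrist force passes 120 N, or if a joint passes its speed limit or range.

## Robot

A 6-joint arm with a two-finger parallel gripper is mounted at the origin on the work surface. World frame = base frame: x ahead of the robot, y to its left, z up, the work surface at z = 0. Lengths are in mm, angles in rad, forces in N, time in s.
With the tool pointing down it reaches from about 300 to 775 mm from the base axis. Payload 14.6 kg.
Tool frame: the origin (TCP) lies between the finger pads; the fingertips stand 22 mm ahead of it and the grasp point (between the pads) lies 3 mm ahead of it (manip.tcp_to_tips is the distance from the TCP to the fingertips, in mm); y points along the fingers, z is the direction in which the jaws open and shut, and the axes are right-handed (so a half turn about y gives the same grasp; the last joint's range is limited). The gripper opens to 94 mm and grips with 3 to 60 N. Pads are 16 mm wide; open, the fingers measure 119 mm over their backs; the gripper's body (75 mm by 177 mm) begins 78 mm behind the grasp point.
Start: joints at [-1.283, 0.3, 1.521, -0, 1.321, -0.067], TCP at [191.064, -515.736, 227.446] pointing down, gripper open.
Joint ranges: [-3.03, 3.03], [-0.79, 2.21], [0.23, 2.52], [-1.04, 4.18], [0, 3.07], [-2.55, 2.55]. Speed limits (rad/s): [2.22, 2.22, 2.57, 3.14, 3.14, 3.14].

## Interface

Orientations are given as [roll, pitch, yaw] about the fixed x, y, z axes, in that order (R = Rz(yaw) Ry(pitch) Rx(roll)).
In Python, from cell import manip gives the robot as it stands.
- The arm moves only by the shell command python3 -m jog 'ROWS' [OPENING] [FORCE]. ROWS is JSON, one flat list of numbers, 6 for each row, row after row: the shift along the tool's x, y, z in mm, then the turn, a rotation vector about the tool's x, y, z in degrees. A call has 1 to 10 rows; each row is the pose to reach, as a shift and turn from the pose commanded when the call began, along the tool's axes at that moment; what a row does not reach only later rows make up. A row lasts 1/12 s, in which the tool goes at most 41.7 mm and 7.16 degrees, less where a joint would pass 70% of its speed; a pose out of reach is approached as far as the arm can. A call with a gripper value outside its range is refused whole. OPENING is the finger opening in mm, from 0 to 94, set as the call begins (- or left out, the last holds). The fingers move at their own pace and stop on an object; FORCE is the grip in N (left out, the last holds). Time passes only in rows, so rows that repeat a pose let the fingers close. It gives the time, the measured TCP pose, the force and the opening at its end, in the units of the state.
- manip.read_state(): the state, without advancing time (a new reading comes with each control period).
- manip.camera(name): name is "side" or "top"; returns a dict with "img" (400x640x3 uint8, red, green, blue), "intrinsics" (3x3 intrinsics, pixels), "origin" and "orientation" of the camera in the world. Camera axes: x right, y down, z forward; pixel columns grow to the right and rows downward; lengths in mm; the calibration is good to about 2 mm. A picture is of the moment at which its call begins. There is no depth.
- manip.sign_off(): hands the job in, once; it reports no verdict.
Trained networks look in a picture, given as the dict that the camera call returned (one of the last four; its "shot" number tells which), for a name from the list of things; names that differ only in an ending like _2 or _b are one class to them, and where a whole thing is asked for, a point or a joint stands for the part that bears it (a point fixed in the world has none). Each returns a list of dicts, best first, with "score" (0 to 1); they miss things now and then, are a little off and sometimes report something else, mostly with a low value. They report only what shows in the picture. A call takes as long as a camera call. They do not tell look-alikes from the thing itself.
- manip.masks_of(thing, picture): "pixels" (400x640 bool, what is visible of it) and "xy" ([column, row] in pixels, amid what is visible of it).
- manip.tip_of(thing, picture): "xy" ([column, row] in pixels: a listed point, or the origin of a listed thing).
The state is a dict: "clock": time; "joints": joint angles; "qd": joint speeds; "effort": joint torques, N m; "eef_pos": TCP position; "eef_rot": TCP orientation; "wrist_force": force on the tool from outside, world axes, zero at the start; "moment": the same for the moment, N m; "finger_gap": finger opening in mm.
Only numpy, scipy, OpenCV 4.12 (cv2) and the standard library are available. Lean on these libraries where they do the work, as an engineer would, in place of code of your own. Each camera call takes 0.05 s, during which the arm holds its last target.

## Working session

There is one attempt and no reset: what is moved stays moved. The work goes in short steps, Python scripts to look and compute and a shell command to move; the robot and the scene stay as the last step left them, time stands still between calls to the robot, and variables do not carry over. Pictures are saved under pics/ and viewed, and the job is handed in when it is done.

```bash
ls; mkdir -p pics; python3 - <<'E'
from cell import manip
import cv2
print(manip.read_state())
for n in("side","top"):
    p=manip.camera(n); print(n,p["intrinsics"],p["origin"],p["orientation"],p["shot"])
    cv2.imwrite(f"pics/{n}0.png",p["img"][:,:,::-1])
E
```

```text
pics
{'clock': 0.0, 'joints': array([-1.28260865e+00,  3.00488282e-01,  1.52158854e+00, -3.07900702e-06,
        1.32065760e+00, -6.65865548e-02]), 'qd': array([-0.00046156, -0.00085587,  0.00090042, -0.00011671, -0.00048623,
        0.0006942 ]), 'effort': array([-3.50851406e-04, -5.31807554e+01, -3.52737880e+01,  7.08269281e-02,
        2.43939960e-02, -8.35335845e-05]), 'eef_pos': array([ 190.99620109, -515.52630073,  226.87372615]), 'eef_rot': array([-1.57193576e+00,  7.29944313e-05, -2.78681770e+00]), 'wrist_force': array([ 0.1789577 , -0.18541345, -0.4859304 ]), 'moment': array([-0.03994045,  0.02094129, -0.05263239]), 'finger_gap': 93.99926787839131}
side [[374.97065768   0.         327.1808176 ]
 [  0.         374.97065768 205.03668625]
 [  0.           0.           1.        ]] [313.62887877 854.74803155 948.71030099] [-2.36511427  0.01077099 -2.88027636] 1
top [[393.84626987   0.         320.56917059]
 [  0.         393.84626987 197.92100905]
 [  0.           0.           1.        ]] [ 470.36481549   30.66900646 1106.32216269] [-3.08623597  0.00904268 -1.56245686] 2
```

View pics/top0.png

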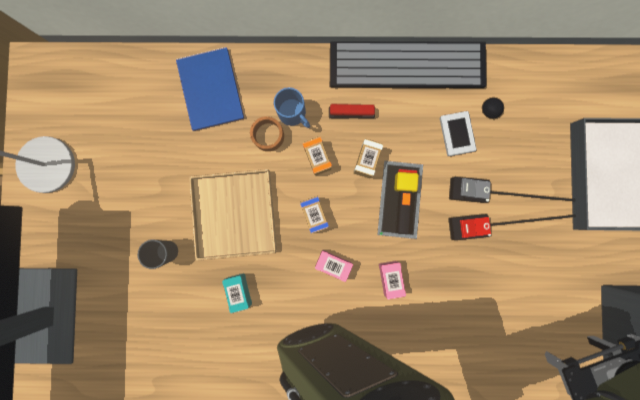

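View pics/side0.png

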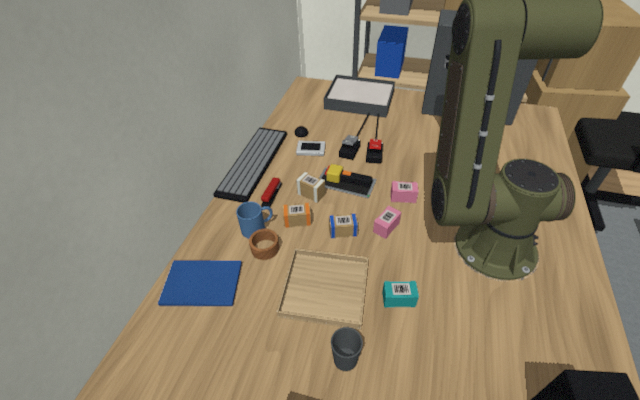

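```bash
cat > h.py <<'E'
import numpy as np, cv2
from cell import manip
from scipy.spatial.transform import Rotation as Ro
def R(rpy): return Ro.from_euler('xyz',rpy).as_matrix()
def ray(p,xy):
    d=np.linalg.inv(p["intrinsics"])@np.array([xy[0],xy[1],1.]); return R(p["orientation"])@d
def on(p,xy,z):
    d=ray(p,xy); o=np.array(p["origin"]); return o+d*(z-o[2])/d[2]
def proj(p,X):
    c=R(p["orientation"]).T@(np.array(X)-p["origin"]); q=p["intrinsics"]@c; return q[:2]/q[2]
def tri(ps,xys):
    A=np.zeros((3,3));b=np.zeros(3)
    for p,xy in zip(ps,xys):
        d=ray(p,xy);d/=np.linalg.norm(d);M=np.eye(3)-np.outer(d,d);A+=M;b+=M@p["origin"]
    return np.linalg.solve(A,b)
def state():
    s=manip.read_state(); return s
def pose():
    s=manip.read_state(); return s["eef_pos"],R(s["eef_rot"])
def go(pos,Rt,n=None):
    """shift (tool axes, mm) and rotvec deg from the present measured pose to target"""
    p,r=pose(); d=r.T@(np.array(pos)-p); w=Ro.from_matrix(r.T@Rt).as_rotvec(degrees=True)
    print("shift",d.round(1),"turn",w.round(2),"rows>=",max(np.linalg.norm(d)/41.7,np.linalg.norm(w)/7.16))
def down(yaw):
    """tool pointing down, jaw (z) axis along world yaw"""
    y=np.array([0,0,-1.]);z=np.array([np.cos(yaw),np.sin(yaw),0]);x=np.cross(y,z);return np.c_[x,y,z]
E
cat > look.py <<'E'
from h import *
import sys
ps=[manip.camera("top"),manip.camera("side")]
H={"blue_label":55,"green_label":65,"orange_label":58,"white_label":70,"red_on_end":71,"red_off_end":55,"grey_on_end":71,"scanner_grip":22,"beam":25,"scanner":3,"mat":0,"crate":0,"mug":0,"stapler":0,"tape":0,"drive":0,"pencup":0,"switch_red":0}
for n in (sys.argv[1:] or H):
    for p,c in zip(ps,("top","side")):
        for r in manip.tip_of(n,p)[:4]:
            if r["score"]>.2: print(n,c,round(r["score"],2),np.round(r["xy"],1),on(p,r["xy"],H.get(n,0)).round(1)[:2])
E
python3 look.py; python3 - <<'E'
from h import *
p,r=pose();print(p,r.round(3))
E
```

```text
blue_label top 0.68 [317.2 212.5] [489.5  49.3]
blue_label top 0.68 [236.3 291.5] [279.  261.4]
blue_label top 0.64 [394.3 281.7] [ 308.7 -155.7]
blue_label top 0.6 [335.  267.1] [345.5   0.9]
blue_label side 0.97 [404.1 184. ] [ 313.9 -158.6]
blue_label side 0.73 [344.6 222.3] [475.9  70. ]
blue_label side 0.67 [385.9 217.2] [351.7  15.2]
blue_label side 0.59 [400.4 288.1] [273.2 267.3]
green_label top 0.74 [487.1 228.5] [ 451.  -397.5]
green_label side 0.71 [250.2 228.8] [752.9 178.5]
orange_label top 0.92 [315.7 154.9] [643.9  54.7]
orange_label side 0.72 [312.2 151.8] [ 679.8 -252.8]
orange_label side 0.54 [372.5 144.7] [ 461.9 -354.9]
orange_label side 0.39 [351.3 175.5] [ 503.3 -153.9]
white_label top 0.62 [366.2 159.5] [630.5 -79.4]
white_label side 0.82 [310.6 178.5] [636.5 -89.1]
white_label side 0.36 [268.6 196.1] [748.1  31.5]
red_on_end top 0.57 [466.2 226.4] [ 456.1 -340.7]
red_on_end side 0.46 [340.3 180.8] [ 531.8 -102.1]
red_on_end side 0.45 [375.2 146.5] [ 447.6 -328.4]
red_off_end top 0.59 [486.4 224.8] [ 460.6 -400. ]
red_off_end side 0.54 [374.8 137.7] [ 461.7 -40
[... 1077 characters left out ...]
side 0.81 [268.5 195.4] [784.4 -37.4]
tape top 0.8 [267.7 135.1] [709.2 192.9]
tape side 0.57 [264.6 248.9] [707.  195.9]
drive top 0.74 [456.7 133.7] [ 716.6 -342.6]
drive side 0.57 [311.4 146.4] [ 717.5 -359.5]
pencup top 0.74 [287.4 109.1] [784.5 137.9]
pencup top 0.71 [367.9 163.2] [630.8 -91.7]
pencup top 0.56 [164.9 250.6] [380.3 476.3]
pencup side 0.66 [348.4 362.2] [369.8 478.2]
pencup side 0.61 [265.7 249.2] [703.1 196.2]
switch_red top 0.79 [467.9 226.7] [ 454.3 -370.9]
switch_red top 0.68 [351.7 111. ] [780.  -45.4]
switch_red side 0.87 [376.9 156.9] [ 439.8 -356.9]
[ 191.06958457 -515.74130972  227.44071763] [[-0.938  0.     0.347]
 [-0.347  0.    -0.938]
 [-0.    -1.     0.   ]]
```

```bash
python3 - <<'E'
from h import *
t=cv2.imread("pics/top0.png");s=cv2.imread("pics/side0.png")
a=cv2.resize(t[170:250,440:540],(800,640//1),interpolation=cv2.INTER_CUBIC)[:600]
b=cv2.resize(s[120:170,330:400],(560,400),interpolation=cv2.INTER_CUBIC)
c=cv2.resize(t[130:245,290:440],(780,598),interpolation=cv2.INTER_CUBIC)
cv2.imwrite("pics/z1.png",a);cv2.imwrite("pics/z2.png",b);cv2.imwrite("pics/z3.png",c)
E
```

```text
(no output)
```

View pics/z1.png

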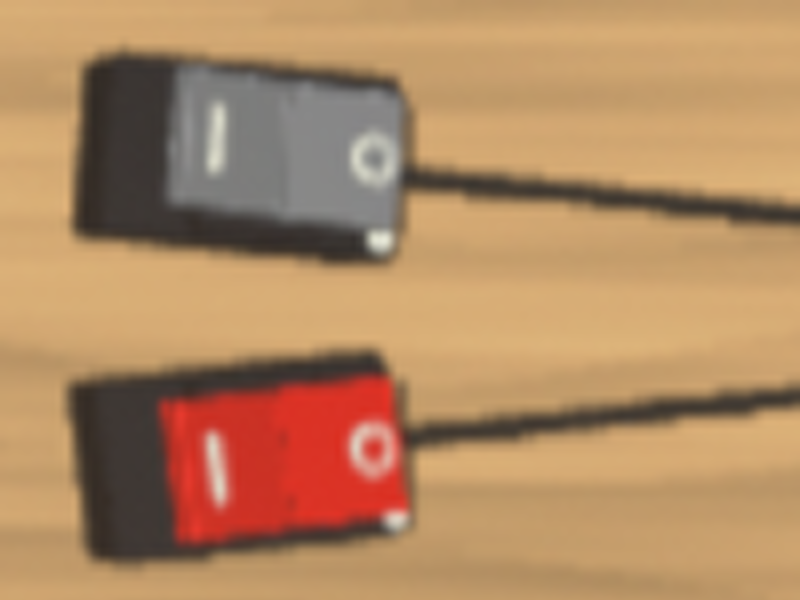

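View pics/z2.png

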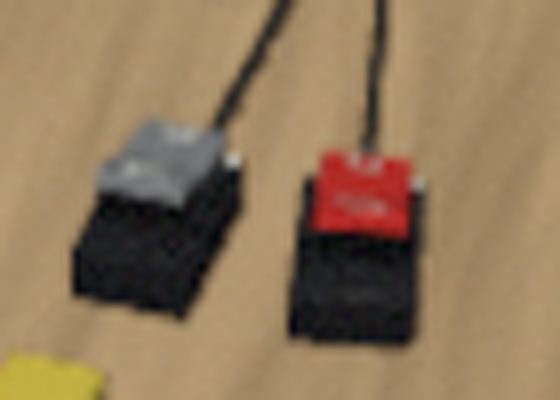

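View pics/z3.png

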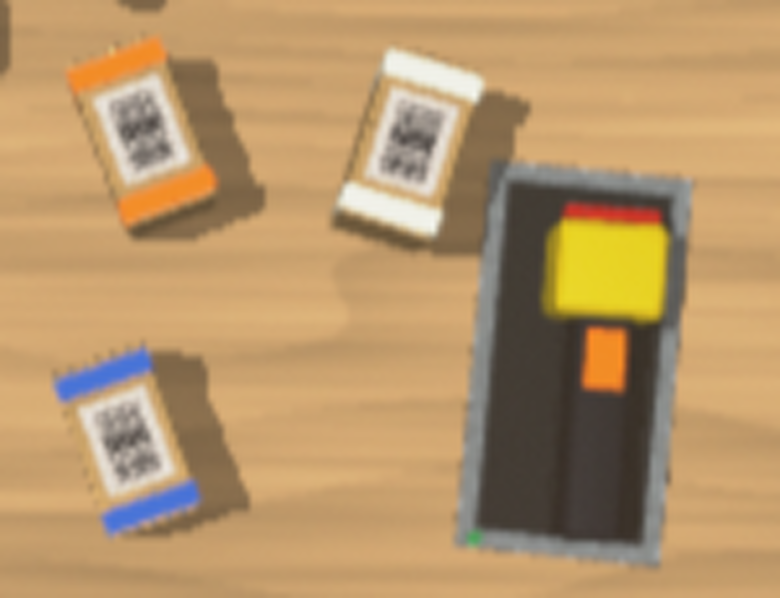

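```bash
python3 - <<'E'
from h import *
p=manip.camera("top")
print("bar",on(p,(467.1,228.5),71),"circ",on(p,(486.6,226),55), "pivot",on(p,(476.,227),52))
go([450,-342,180],down(np.radians(-70.)))
go([450,-342,180],down(np.radians(-83.)))
E
python3 -m jog '[0,-5,0,0,0,0]' 0 20
```

```text
bar [ 450.64095809 -343.02364667   71.        ] circ [ 457.39152022 -400.43936219   55.        ] pivot [ 454.46131901 -373.53215226   52.        ]
shift [-303.2   47.5  -73. ] turn [-0.    0.33  0.  ] rows>= 7.564055029080288
shift [-303.2   47.5  -73. ] turn [-0.   13.33  0.  ] rows>= 7.564055029080288
clock: 2.13
eef_pos: [191.0, -515.4, 231.8]
eef_rot: [-1.572, 0.0, -2.787]
wrist_force: [0.2, -0.7, -0.7]
finger_gap: 90.4
```

```bash
python3 -m jog '[-35,0,-8,0,0,0, -70,0,-16,0,0,0, -105,0,-25,0,0,0, -140,10,-33,0,0,0, -175,20,-42,0,0,0, -210,30,-50,0,0,0, -245,40,-58,0,0,0, -280,50,-66,0,0,0, -303,53,-73,0,0,0, -303,53,-73,0,0,0]'; python3 - <<'E'
from h import *
go([450.5,-340.7,97],down(np.radians(-83.)))
E
```

```text
clock: 2.97
eef_pos: [452.5, -339.2, 178.7]
eef_rot: [-1.572, -0.0, -2.783]
wrist_force: [0.3, 0.3, 0.4]
finger_gap: 24.1
shift [ 2.4 81.7  0.8] turn [8.000e-02 1.354e+01 1.000e-02] rows>= 1.9595431732625834
```

```bash
python3 -m jog '[2,30,1,0,7,0, 2,60,1,0,13,0, 2,75,1,0,13,0, 2,75,1,0,13,0, 2,75,1,0,13,0, 2,83,1,0,13,0, 2,90,1,0,13,0, 2,96,1,0,13,0, 2,100,1,0,13,0, 2,100,1,0,13,0]'
```

```text
clock: 3.8
eef_pos: [448.1, -343.6, 78.7]
eef_rot: [-1.571, -0.001, -3.014]
wrist_force: [0.1, 0.7, 0.2]
finger_gap: 0.4
```

```bash
python3 -m jog '[0,-40,0,0,0,0, 0,-80,0,0,0,0, 20,-120,0,0,0,0, 50,-120,40,0,0,0, 80,-120,70,0,0,0, 80,-120,70,0,0,0]' 70; python3 - <<'E'
from h import *
for n in("side","top"):
    p=manip.camera(n); cv2.imwrite(f"pics/{n}1.png",p["img"][:,:,::-1])
    im=p["img"][:,:,::-1]
    if n=="top": im=cv2.resize(im[120:320,200:520],(800,500),interpolation=cv2.INTER_CUBIC)
    else: im=cv2.resize(im[110:310,240:500],(780,600),interpolation=cv2.INTER_CUBIC)
    cv2.imwrite(f"pics/{n}1z.png",im)
E
```

```text
clock: 4.3
eef_pos: [375.1, -426.7, 200.5]
eef_rot: [-1.569, 0.0, -3.016]
wrist_force: [0.4, 0.1, 0.1]
finger_gap: 37.0
```

View pics/top1z.png

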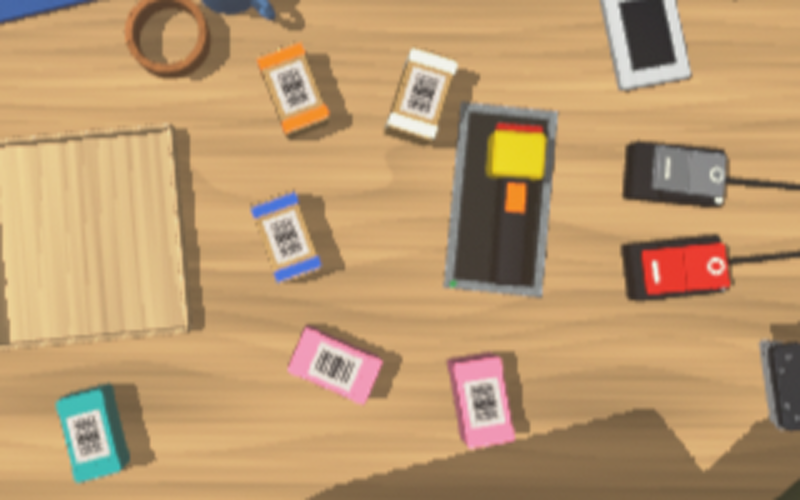

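View pics/side1z.png

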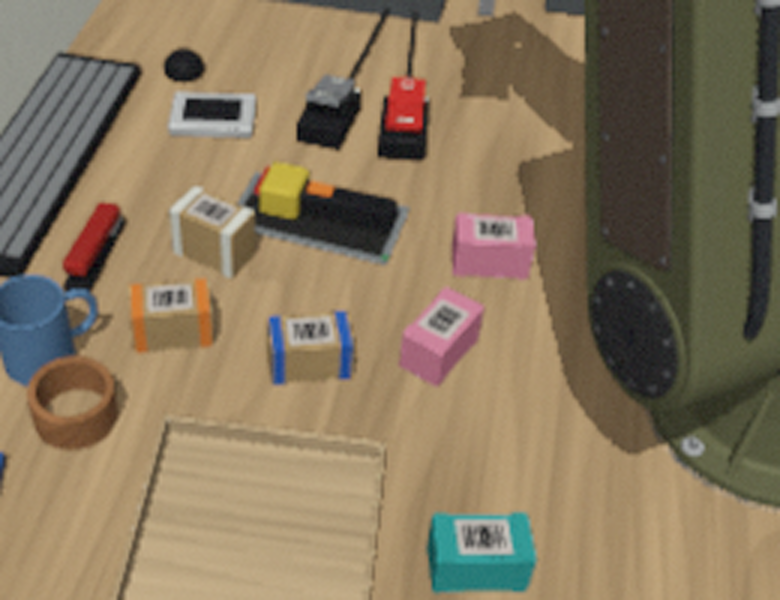

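```bash
python3 - <<'E'
from h import *
t=cv2.imread("pics/top1.png")
c=t[158:242,375:425].astype(float)
c=np.clip(c/255,0,1)**.5*255
c=cv2.resize(c.astype(np.uint8),(350*1,588),interpolation=cv2.INTER_CUBIC)
cv2.imwrite("pics/sc.png",c)
# yellow & orange
hsv=cv2.cvtColor(t,cv2.COLOR_BGR2HSV)
m=cv2.inRange(hsv,(22,140,100),(34,255,255)); m[:158]=0;m[242:]=0;m[:,:375]=0;m[:,430:]=0
print(cv2.minAreaRect(cv2.findNonZero(m)), cv2.boundingRect(m))
E
```

```text
((405.9917297363281, 181.65745544433594), (23.598915100097656, 18.448150634765625), 3.012787342071533) (394, 172, 25, 20)
```

View pics/sc.png

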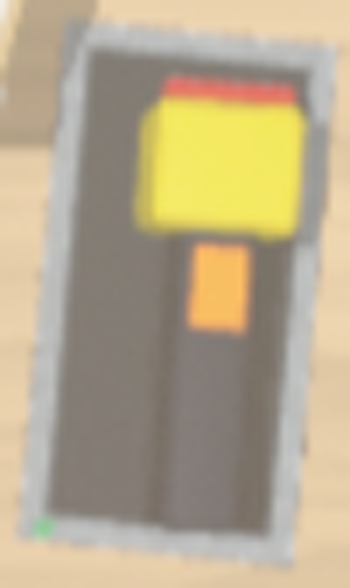

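```bash
python3 - <<'E'
from h import *
p=manip.camera("top")
f=lambda u,v,z:on(p,(375+u/7-.5+.5/7,158+v/7-.5+.5/7),z)[:2]
F=f(233,101,47);B=f(224,233,47);H=f(199,530,39);N=f(219,287,39)
print(F,B,H,N, np.linalg.norm(F-B))
for a,b in((F,B),(F,H),(N,H)): d=a-b;print(np.linalg.norm(d),np.degrees(np.arctan2(d[1],d[0])))
E
python3 look.py scanner_grip scanner
```

```text
[ 600.88078216 -194.21375833] [ 549.83940915 -190.56157393] [ 435.69330213 -182.19715984] [ 529.47496763 -190.22341665] 51.1718693210689
51.1718693210689 -4.092733249999199
165.62397832563826 -4.160664811767094
94.12450043871469 -4.891710352875462
scanner_grip top 0.72 [407.3 201.3] [ 522.9 -197.7]
scanner_grip side 0.96 [348.6 177.6] [ 518.1 -180.5]
scanner top 0.81 [402.2 202.2] [ 521.2 -187.4]
scanner top 0.4 [363.3 163.3] [630.  -78.4]
scanner side 0.7 [348.8 184.3] [ 513.3 -165.1]
```

```bash
python3 - <<'E'
from h import *
go([523.3,-188.6,120],down(np.radians(-94.2)))
print(manip.read_state()["joints"].round(2))
E
```

```text
shift [-173.7   79.4 -213.3] turn [1.000e-02 1.161e+01 0.000e+00] rows>= 6.866084716223397
[-0.9   0.36  1.51  0.    1.27  0.54]
```

```bash
python3 -m jog '[-24,0,-30,0,2,0, -49,0,-60,0,4,0, -74,0,-90,0,6,0, -98,0,-121,0,8,0, -123,0,-151,0,10,0, -150,20,-184,0,11.6,0, -165,45,-203,0,11.6,0, -173.7,75,-213.3,0,11.6,0, -173.7,79,-213.3,0,11.6,0, -173.7,79,-213.3,0,11.6,0]'; python3 - <<'E'
from h import *
go([523.3,-188.6,27],down(np.radians(-94.2)))
E
```

```text
clock: 5.58
eef_pos: [522.5, -188.5, 119.1]
eef_rot: [-1.572, -0.003, 3.069]
wrist_force: [-0.4, -0.5, 0.6]
finger_gap: 70.2
shift [-1.1 92.1  0.1] turn [0.06 0.04 0.18] rows>= 2.208464975274175
```

```bash
python3 -m jog '[-1,25,0,0,0,0, -1,50,0,0,0,0, -1,72,0,0,0,0, -1,85,0,0,0,0, -1,91,0,0,0,0, -1,91,0,0,0,0, -1,91,0,0,0,0]'; python3 -m jog '[0,0,0,0,0,0,0,0,0,0,0,0,0,0,0,0,0,0,0,0,0,0,0,0,0,0,0,0,0,0,0,0,0,0,0,0]' 20 25
```

```text
clock: 6.17
eef_pos: [524.5, -190.5, 31.0]
eef_rot: [-1.57, 0.002, 3.066]
wrist_force: [0.6, 0.5, 0.4]
finger_gap: 70.1
clock: 6.67
eef_pos: [524.0, -189.6, 29.6]
eef_rot: [-1.571, 0.0, 3.067]
wrist_force: [0.6, 0.2, -0.3]
finger_gap: 33.3
```

```bash
python3 -m jog '[0,-4,0,0,0,0,0,-12,0,0,0,0,0,-30,0,0,0,0,0,-60,0,0,0,0,0,-90,0,0,0,0,0,-100,0,0,0,0,0,-100,0,0,0,0]'; python3 - <<'E'
from h import *
ps=[]
for n in("side","top"):
    p=manip.camera(n);ps.append(p)
    im=p["img"][:,:,::-1]
    cv2.imwrite(f"pics/{n}2.png",im)
    im=cv2.resize(im[120:320,200:520],(800,500),interpolation=cv2.INTER_CUBIC)
    cv2.imwrite(f"pics/{n}2z.png",im)
E
```

```text
clock: 7.25
eef_pos: [525.0, -190.1, 132.3]
eef_rot: [-1.569, 0.005, 3.067]
wrist_force: [0.5, -0.5, -1.2]
finger_gap: 31.6
```

View pics/side2z.png

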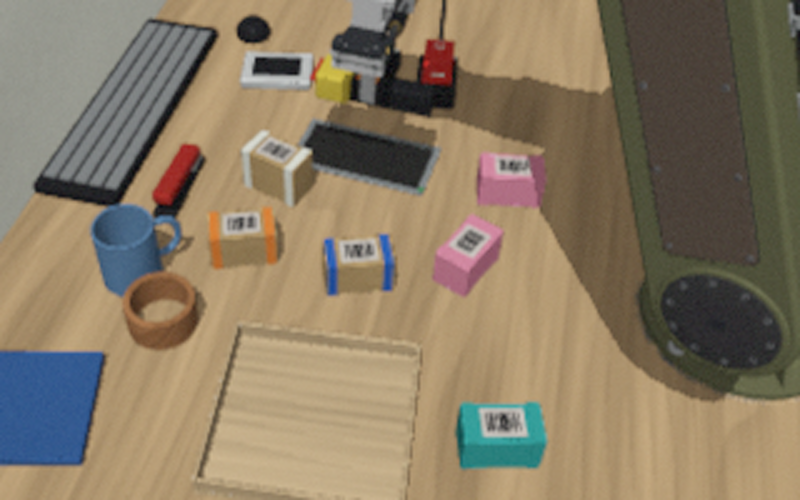

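View pics/top2z.png

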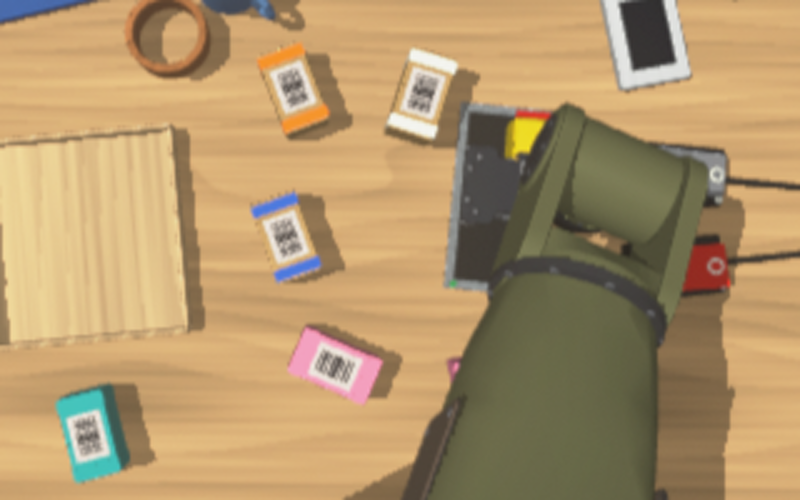

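```bash
cat > parc.py <<'E'
from h import *
# colour-based: tape bands -> top-face rect; refine by label white area
def measure(n,p,around):
    Hh={"blue":55,"orange":58,"white":70}[n]
    c=proj(p,[*around,Hh]).round().astype(int)
    im=p["img"]; u0,v0=c-26
    crop=cv2.resize(im[v0:v0+52,u0:u0+52],None,fx=8,fy=8,interpolation=cv2.INTER_CUBIC)
    hsv=cv2.cvtColor(crop,cv2.COLOR_RGB2HSV)
    rng={"blue":((105,110,60),(125,255,255)),"orange":((5,190,120),(18,255,255)),"white":((0,0,195),(180,45,255))}[n]
    m=cv2.inRange(hsv,*rng)
    m=cv2.morphologyEx(m,cv2.MORPH_OPEN,np.ones((7,7)))
    nb,lab,st,ce=cv2.connectedComponentsWithStats(m)
    cc=[(st[i,4],i) for i in range(1,nb) if st[i,4]>200 and st[i,2]*st[i,3]<40000]
    cc.sort(reverse=True)
    wl=cv2.inRange(hsv,(0,0,0),(180,70,90))
    f=lambda q:on(p,(u0+(q[0]+.5)/8-.5,v0+(q[1]+.5)/8-.5),Hh)[:2]
    out=[]
    for a,i in cc[:3]: out.append((a,f(ce[i]).round(1)))
    print(n,out)
    return crop,[f(ce[i]) for a,i in cc[:3]]
if __name__=="__main__":
    p=manip.camera("top")
    tiles=[]
    for n,a in(("blue",(483,50)),("orange",(642,52)),("white",(630,-80))):
        cr,o=measure(n,p,a);tiles.append(cr)
        if len(o)>1:
            d=o[0]-o[1];print(" mid",((o[0]+o[1])/2).round(1),"len",np.linalg.norm(d).round(1),"yaw",np.degrees(np.arctan2(d[1],d[0])).round(1)%180)
    cv2.imwrite("pics/parc.png",cv2.resize(np.hstack(tiles)[:,:,::-1],(798,266)))
E
python3 parc.py; python3 look.py blue_label orange_label white_label; python3 - <<'E'
from h import *
p,r=pose();print(p,r.round(3))
E
```

```text
blue [(np.int32(3870), array([518.3,  70.1])), (np.int32(3845), array([450.7,  45.1]))]
 mid [484.5  57.6] len 72.1 yaw 20.3
orange [(np.int32(3948), array([611.6,  38.3])), (np.int32(3792), array([678.4,  65.2]))]
 mid [645.   51.7] len 71.9 yaw 21.900000000000006
white [(np.int32(7152), array([638.6, -86.3])), (np.int32(5900), array([603.4, -75.3])), (np.int32(5805), array([672.2, -96.7]))]
 mid [621.  -80.8] len 36.9 yaw 162.7
blue_label top 0.91 [315.8 214.8] [483.4  53. ]
blue_label top 0.65 [331.7 262.5] [357.5   9.7]
blue_label top 0.6 [233.7 294. ] [272.4 268.1]
blue_label top 0.49 [413.3 167.9] [ 611.  -207.1]
blue_label side 0.9 [402.2 287. ] [268.9 262.5]
blue_label side 0.73 [342.2 222. ] [483.6  70.6]
blue_label side 0.66 [387.2 216.2] [348.3   9.8]
blue_label side 0.62 [405.8 185.7] [ 307.1 -151.2]
orange_label top 0.67 [318.5 154.2] [645.8  47.2]
orange_label side 0.84 [296.  210.8] [641.3  63. ]
white_label top 0.57 [367.3 158.8] [632.4 -82.3]
white_label side 0.94 [307.2 184.6] [638.7 -55.6]
[ 523.85509351 -189.60323126  129.07071014] [[-0.997 -0.001 -0.074]
 [ 0.074  0.    -0.997]
 [ 0.001 -1.    -0.   ]]
```

View pics/parc.png

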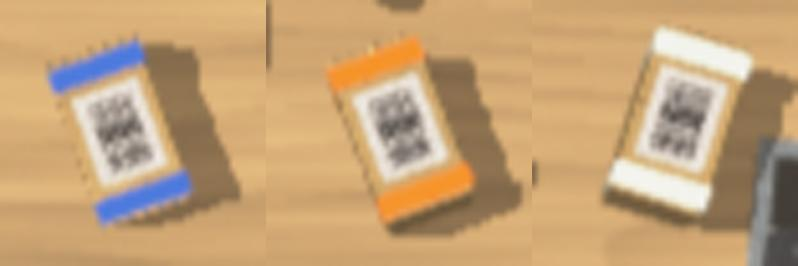

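```bash
python3 - <<'E'
from h import *
go([365.6,66.4,128],down(np.radians(-94.2)))
print(manip.read_state()["joints"].round(2))
E
```

```text
shift [ 176.9    1.2 -243.5] turn [ 0.01 -0.07  0.03] rows>= 7.217527291633515
[-0.41  0.41  1.61  0.    1.12  1.23]
```

```bash
python3 -m jog '[10,0,-13,0,0,0, 35,0,-48,0,0,0, 60,0,-83,0,0,0, 85,0,-117,0,0,0, 110,0,-151,0,0,0, 135,0,-186,0,0,0, 158,1,-217,0,0,0, 172,1,-237,0,0,0, 177,1,-243.5,0,0,0, 177,1,-243.5,0,0,0]';python3 - <<'E'
from h import *
go([365.6,66.4,128],down(np.radians(-94.2)))
print(manip.read_state()["joints"].round(2))
for n in("side","top"):
    p=manip.camera(n)
    im=p["img"][:,:,::-1]
    cv2.imwrite(f"pics/{n}3.png",im)
    im=cv2.resize(im[120:320,200:520],(800,500),interpolation=cv2.INTER_CUBIC)
    cv2.imwrite(f"pics/{n}3z.png",im)
E
```

```text
clock: 8.63
eef_pos: [365.0, 67.5, 128.7]
eef_rot: [-1.571, 0.001, 3.07]
wrist_force: [0.3, -0.8, -1.9]
finger_gap: 31.9
shift [-0.7  0.7  1. ] turn [ 0.01  0.08 -0.04] rows>= 0.0341099412271703
[0.08 0.02 2.1  0.   1.02 1.73]
```

View pics/side3z.png

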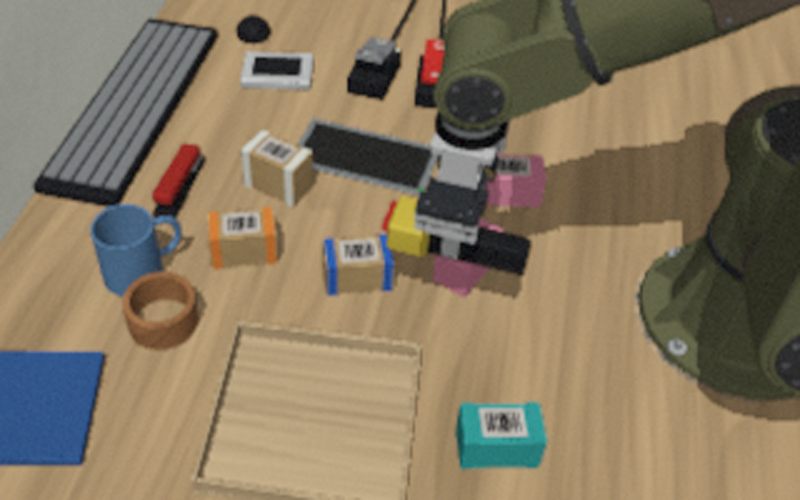

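View pics/top3z.png

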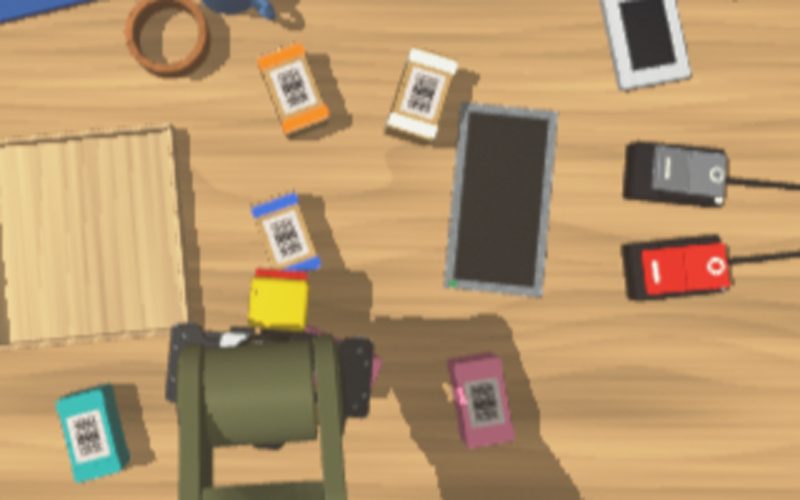

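```bash
python3 - <<'E'
from h import *
pos,r=pose(); a=-r[:,0]; l=-r[:,2]; up=-r[:,1]
o=pos-8.7*a-26*up
ps=[manip.camera("side"),manip.camera("top")]
for nm,X in(("headFT",o+87*a+44*up),("headFTL",o+87*a+44*up-29*l),("headFTR",o+87*a+44*up+29*l),("headRTL",o+37*a+44*up-29*l),("rearTL",o-81*a+36*up-16*l),("rearTR",o-81*a+36*up+16*l),("headFBL",o+87*a-29*l),("headRBL",o+37*a-29*l)):
    print(nm,[( (proj(p,X)-[200,120])*2.5).round(0) for p in ps])
E
python3 - <<'E'
import cv2
im=cv2.imread('pics/side3.png')
cv2.imwrite('pics/s3c.png',cv2.resize(im[190:250,340:420],(800,600),interpolation=cv2.INTER_CUBIC))
E
```

```text
headFT [array([391., 204.]), array([280., 276.])]
headFTL [array([397., 188.]), array([309., 278.])]
headFTR [array([384., 220.]), array([250., 274.])]
headRTL [array([437., 197.]), array([305., 330.])]
rearTL [array([531., 232.]), array([282., 450.])]
rearTR [array([526., 251.]), array([249., 447.])]
headFBL [array([395., 213.]), array([309., 277.])]
headRBL [array([434., 222.]), array([305., 326.])]
```

View pics/s3c.png

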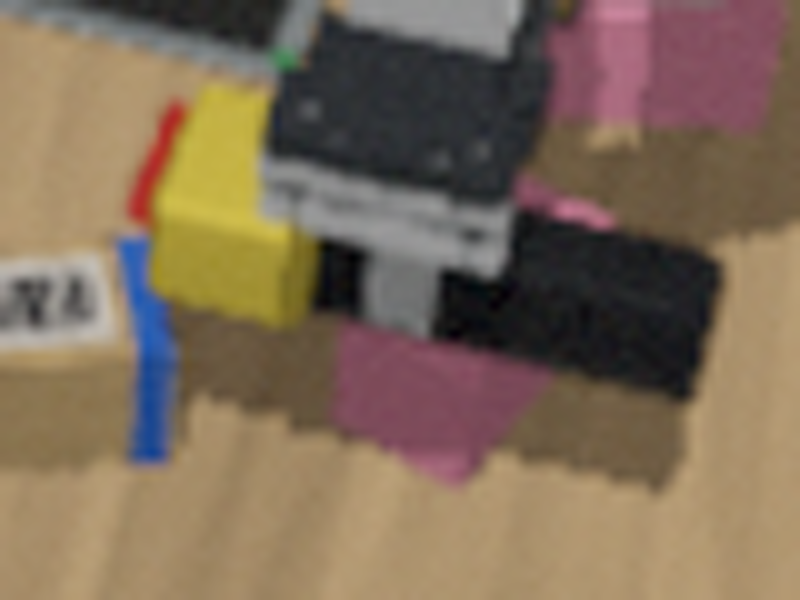

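```bash
Z='[0,0,0,0,0,0,0,0,0,0,0,0,0,0,0,0,0,0,0,0,0,0,0,0,0,0,0,0,0,0,0,0,0,0,0,0,0,0,0,0,0,0,0,0,0,0,0,0,0,0,0,0,0,0,0,0,0,0,0,0]'; true
python3 -m jog '[0,0,0,0,0,0,0,0,0,0,0,0,0,0,0,0,0,0,0,0,0,0,0,0,0,0,0,0,0,0,0,0,0,0,0,0,0,0,0,0,0,0,0,0,0,0,0,0,0,0,0,0,0,0,0,0,0,0,0,0]' >/dev/null
python3 -m jog '[0,0,0,0,0,0,0,0,0,0,0,0,0,0,0,0,0,0,0,0,0,0,0,0,0,0,0,0,0,0,0,0,0,0,0,0,0,0,0,0,0,0,0,0,0,0,0,0,0,0,0,0,0,0,0,0,0,0,0,0]' >/dev/null
python3 -m jog '[0,0,0,0,0,0,0,0,0,0,0,0,0,0,0,0,0,0,0,0,0,0,0,0,0,0,0,0,0,0,0,0,0,0,0,0,0,0,0,0,0,0,0,0,0,0,0,0,0,0,0,0,0,0,0,0,0,0,0,0]'
python3 parc.py
python3 - <<'E'
from h import *
go([526,60.5,131],down(np.radians(-94.2)))
E
```

```text
clock: 11.33
eef_pos: [365.6, 66.4, 128.4]
eef_rot: [-1.571, -0.0, 3.067]
wrist_force: [-0.3, -0.3, -1.0]
finger_gap: 32.0
blue [(np.int32(3893), array([518.3,  70. ])), (np.int32(2072), array([455. ,  34.6]))]
 mid [486.6  52.3] len 72.6 yaw 29.2
orange [(np.int32(4015), array([611.6,  38.4])), (np.int32(3860), array([678.4,  65.2]))]
 mid [645.   51.8] len 72.0 yaw 21.900000000000006
white [(np.int32(6731), array([600.1, -64.2])), (np.int32(5656), array([633.9, -74.4])), (np.int32(4217), array([567.4, -48.5]))]
 mid [617.  -69.3] len 35.3 yaw 163.2
shift [-160.4   -2.6   -6.1] turn [ 0.   -0.07  0.  ] rows>= 3.8499008961996686
```

```bash
python3 -m jog '[-10,0,0,0,0,0,-40,-3,-2,0,0,0,-75,-3,-3,0,0,0,-110,-3,-4,0,0,0,-140,-3,-5,0,0,0,-156,-3,-6,0,0,0,-160.4,-3,-6,0,0,0,-160.4,-3,-6,0,0,0]'
python3 - <<'E'
from h import *
pos,r=pose(); a=-r[:,0]; l=-r[:,2]; up=-r[:,1]
go([526,60.5,131],down(np.radians(-94.2)))
w=pos+79.3*a-4*up; b=.5*a-up*.866
print("hit at 80",w+80*b)
for n in("side","top"):
    p=manip.camera(n)
    im=p["img"][:,:,::-1]
    cv2.imwrite(f"pics/{n}4.png",im)
    im=cv2.resize(im[120:320,200:520],(800,500),interpolation=cv2.INTER_CUBIC)
    cv2.imwrite(f"pics/{n}4z.png",im)
E
```

```text
clock: 12.05
eef_pos: [526.6, 60.2, 130.7]
eef_rot: [-1.571, -0.001, 3.067]
wrist_force: [-0.0, -0.2, -1.2]
finger_gap: 32.1
shift [ 0.6 -0.3 -0.3] turn [-0.01 -0.09  0.05] rows>= 0.016692339004477877
hit at 80 [645.46262699  51.28579058  57.3261223 ]
```

View pics/side4z.png

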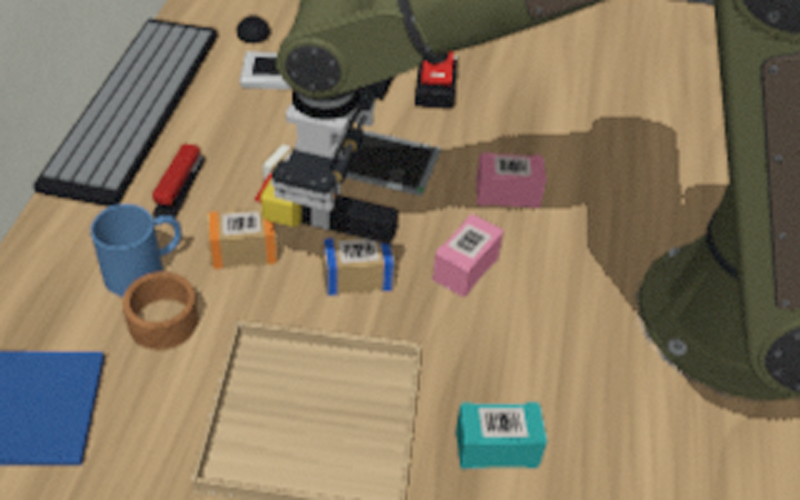

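View pics/top4z.png

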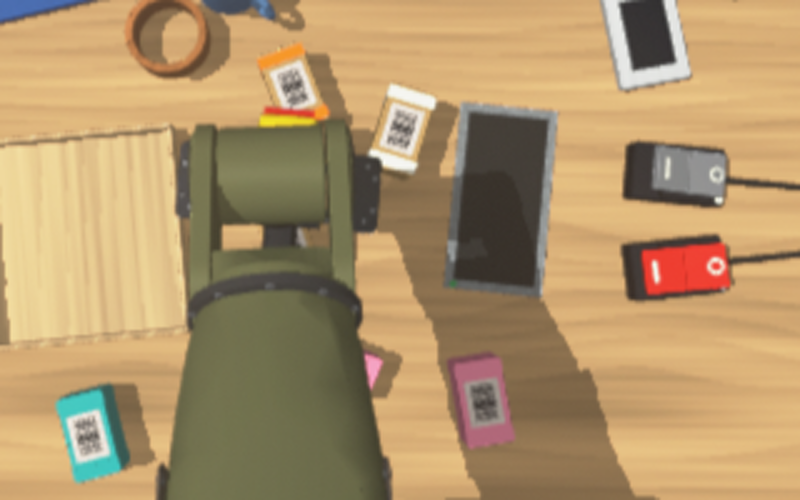

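```bash

python3 -m jog '[0,0,0,0,0,0,0,0,0,0,0,0,0,0,0,0,0,0,0,0,0,0,0,0,0,0,0,0,0,0,0,0,0,0,0,0,0,0,0,0,0,0,0,0,0,0,0,0,0,0,0,0,0,0,0,0,0,0,0,0]' >/dev/null
python3 -m jog '[0,0,0,0,0,0,0,0,0,0,0,0,0,0,0,0,0,0,0,0,0,0,0,0,0,0,0,0,0,0,0,0,0,0,0,0,0,0,0,0,0,0,0,0,0,0,0,0,0,0,0,0,0,0,0,0,0,0,0,0]' >/dev/null
python3 -m jog '[0,0,0,0,0,0,0,0,0,0,0,0,0,0,0,0,0,0,0,0,0,0,0,0,0,0,0,0,0,0,0,0,0,0,0,0,0,0,0,0,0,0,0,0,0,0,0,0,0,0,0,0,0,0,0,0,0,0,0,0]'
sed -i 's/(630,-80)/(600,-63)/' parc.py; python3 parc.py
python3 - <<'E'
from h import *
L=np.array([600.1,-64.2]);a=np.array([.997,-.074]);t=L-119.3*a;print(t)
go([*t,143],down(np.radians(-94.2)))
E
```

```text
clock: 14.65
eef_pos: [526.0, 60.4, 131.4]
eef_rot: [-1.571, -0.0, 3.067]
wrist_force: [0.2, 0.2, -1.5]
finger_gap: 31.9
blue []
orange [(np.int32(3737), array([678.3,  65.2])), (np.int32(2820), array([616.5,  39.7]))]
 mid [647.4  52.4] len 66.9 yaw 22.4
white [(np.int32(7556), array([600.1, -64.1])), (np.int32(5842), array([633.9, -74.4])), (np.int32(4685), array([565., -56.]))]
 mid [617.  -69.3] len 35.3 yaw 163.1
[481.1579 -55.3718]
shift [ 36.1 -11.6 118.8] turn [-0.   -0.07  0.  ] rows>= 2.9895117723992755
```

View pics/parc.png

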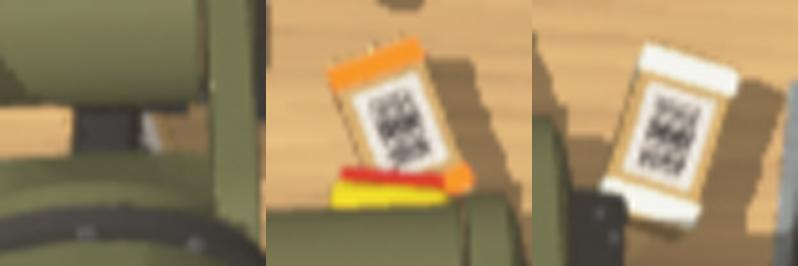

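```bash
python3 -m jog '[5,-10,12,0,0,0,14,-12,45,0,0,0,25,-12,80,0,0,0,33,-12,108,0,0,0,36,-12,118,0,0,0,36,-12,119,0,0,0,36,-12,119,0,0,0,36,-12,119,0,0,0]'
python3 - <<'E'
from h import *
pos,r=pose(); a=-r[:,0]; l=-r[:,2]; up=-r[:,1]
w=pos+79.3*a-4*up; b=.5*a-up*.866
print("hit at 80",w+80*b)
for n in("side","top"):
    p=manip.camera(n)
    im=p["img"][:,:,::-1]
    cv2.imwrite(f"pics/{n}5.png",im)
    im=cv2.resize(im[120:320,200:520],(800,500),interpolation=cv2.INTER_CUBIC)
    cv2.imwrite(f"pics/{n}5z.png",im)
E
python3 parc.py
```

```text
clock: 15.37
eef_pos: [481.6, -54.8, 143.5]
eef_rot: [-1.571, 0.0, 3.068]
wrist_force: [-0.1, 0.4, -0.5]
finger_gap: 31.6
hit at 80 [600.61670975 -63.61703636  70.20675092]
blue [(np.int32(3900), array([518.3,  70. ])), (np.int32(2793), array([448.3,  51.5]))]
 mid [483.3  60.7] len 72.4 yaw 14.8
orange [(np.int32(3957), array([611.7,  38.3])), (np.int32(3776), array([678.4,  65.2]))]
 mid [645.   51.7] len 71.9 yaw 22.0
white [(np.int32(6724), array([601.6, -63.9])), (np.int32(5754), array([633.9, -74.4])), (np.int32(1204), array([570.7, -34.2]))]
 mid [617.7 -69.1] len 34.0 yaw 162.1
```

View pics/side5z.png

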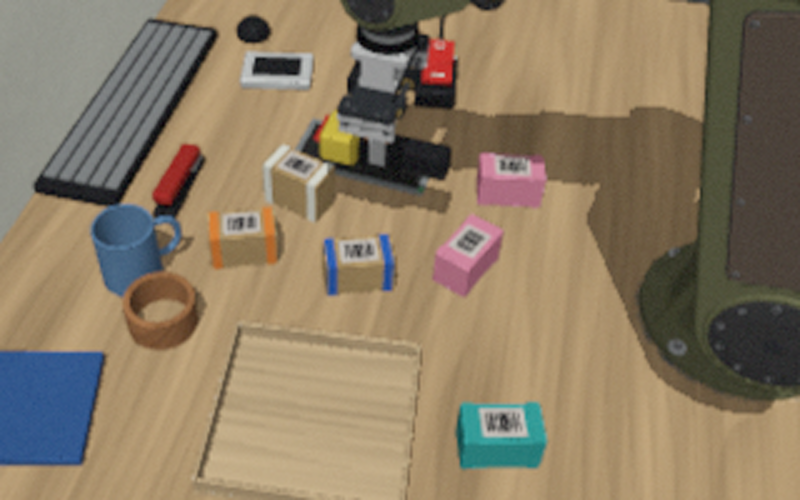

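View pics/top5z.png

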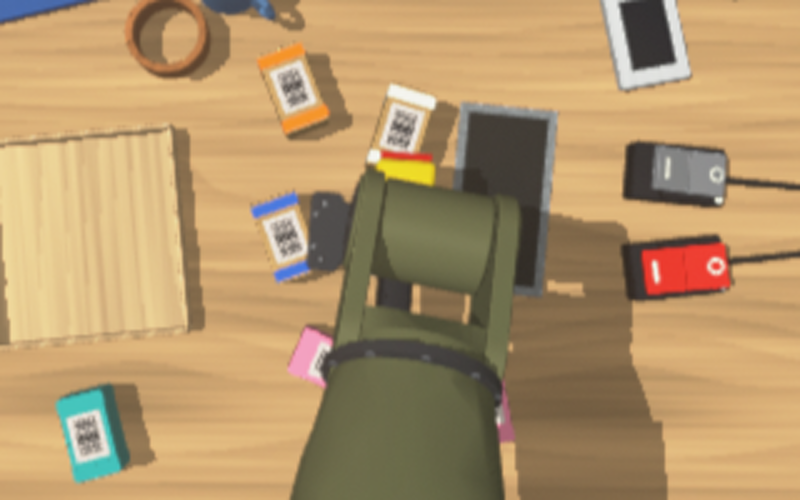

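```bash

python3 -m jog '[0,0,0,0,0,0,0,0,0,0,0,0,0,0,0,0,0,0,0,0,0,0,0,0,0,0,0,0,0,0,0,0,0,0,0,0,0,0,0,0,0,0,0,0,0,0,0,0,0,0,0,0,0,0,0,0,0,0,0,0]' >/dev/null
python3 -m jog '[0,0,0,0,0,0,0,0,0,0,0,0,0,0,0,0,0,0,0,0,0,0,0,0,0,0,0,0,0,0,0,0,0,0,0,0,0,0,0,0,0,0,0,0,0,0,0,0,0,0,0,0,0,0,0,0,0,0,0,0]' >/dev/null
python3 -m jog '[0,0,0,0,0,0,0,0,0,0,0,0,0,0,0,0,0,0,0,0,0,0,0,0,0,0,0,0,0,0,0,0,0,0,0,0,0,0,0,0,0,0,0,0,0,0,0,0,0,0,0,0,0,0,0,0,0,0,0,0]'
python3 - <<'E'
from h import *
p=manip.camera("top")
f=lambda u,v,z:on(p,(375+u/7-.5+.5/7,158+v/7-.5+.5/7),z)[:2]
c=np.array([f(*q,3) for q in((70,20),(338,45),(292,562),(20,540))])
m=c.mean(0);print(c.round(0),m)
go([*(m+8.7*np.array([.997,-.074])),60],down(np.radians(-94.5)))
E
```

```text
clock: 18.02
eef_pos: [481.2, -55.6, 143.4]
eef_rot: [-1.571, -0.0, 3.067]
wrist_force: [0.6, 1.1, -1.3]
finger_gap: 31.8
[[ 639. -138.]
 [ 629. -246.]
 [ 422. -226.]
 [ 430. -118.]] [ 529.97866852 -182.11059949]
shift [-66.8  83.4 122.5] turn [-0.    0.23  0.  ] rows>= 3.8989153179248937
```

```bash
python3 -m jog '[-8,0,15,0,0,0,-26,0,48,0,0,0,-44,0,82,0,0,0,-60,5,110,0,0,0,-67,25,122.5,0,0,0,-67,55,122.5,0,0,0,-67,78,122.5,0,0,0,-67,83,122.5,0,0,0,-67,83,122.5,0,0,0]'
python3 - <<'E'
from h import *
go([538.7,-182.7,29.5],down(np.radians(-94.5)))
E
```

```text
clock: 18.82
eef_pos: [538.2, -182.4, 59.3]
eef_rot: [-1.572, -0.003, 3.067]
wrist_force: [-0.0, -0.3, 0.1]
finger_gap: 31.7
shift [-0.6 29.8  0.2] turn [0.05 0.23 0.16] rows>= 0.7136401299156608
```

```bash
python3 -m jog '[0,10,0,0,0,0,0,20,0,0,0,0,0,26,0,0,0,0,0,29,0,0,0,0,0,31,0,0,0,0,0,31,0,0,0,0,0,31,0,0,0,0]'; python3 -m jog '[0,0,0,0,0,0,0,0,0,0,0,0,0,0,0,0,0,0,0,0,0,0,0,0]' 50;  python3 -m jog '[0,-8,0,0,0,0,0,-40,0,0,0,0,0,-80,0,0,0,0,0,-120,0,0,0,0,0,-150,0,0,0,0,40,-150,-40,0,0,0,70,-150,-70,0,0,0,70,-150,-70,0,0,0]' 80; python3 - <<'E'
from h import *
for n in("side","top"):
    p=manip.camera(n)
    im=p["img"][:,:,::-1]
    cv2.imwrite(f"pics/{n}6.png",im)
    im=cv2.resize(im[120:320,200:520],(800,500),interpolation=cv2.INTER_CUBIC)
    cv2.imwrite(f"pics/{n}6z.png",im)
E
python3 parc.py
```

```text
clock: 19.4
eef_pos: [539.1, -182.8, 29.8]
eef_rot: [-1.571, 0.001, 3.067]
wrist_force: [-0.3, -1.1, -1.7]
finger_gap: 31.8
clock: 19.73
eef_pos: [539.0, -182.8, 29.6]
eef_rot: [-1.571, 0.0, 3.067]
wrist_force: [-0.2, 1.0, 0.7]
finger_gap: 49.6
clock: 20.4
eef_pos: [471.9, -105.3, 180.2]
eef_rot: [-1.571, 0.0, 3.068]
wrist_force: [-0.1, -0.5, 0.1]
finger_gap: 80.1
blue [(np.int32(3893), array([518.3,  70. ])), (np.int32(3863), array([450.7,  45.1]))]
 mid [484.5  57.6] len 72.1 yaw 20.2
orange [(np.int32(3970), array([611.6,  38.3])), (np.int32(3823), array([678.4,  65.1]))]
 mid [645.   51.7] len 72.0 yaw 21.900000000000006
white [(np.int32(6891), array([600.1, -64.2])), (np.int32(5829), array([564.8, -53.6])), (np.int32(5695), array([633.9, -74.4]))]
 mid [582.5 -58.9] len 36.9 yaw 163.3
```

View pics/side6z.png

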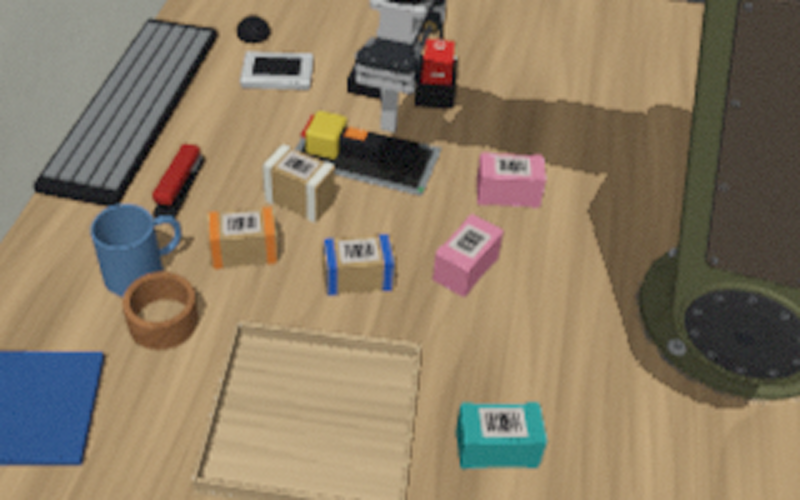

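View pics/top6z.png

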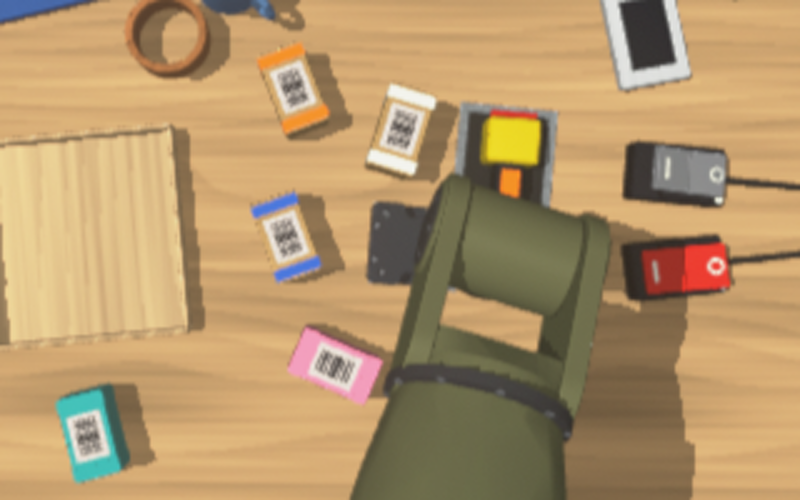

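```bash
python3 - <<'E'
import cv2
t=cv2.imread('pics/top6.png'); cv2.imwrite('pics/cr.png',cv2.resize(t[160:270,180:290],(770,770),interpolation=cv2.INTER_CUBIC)[:600+170:,:][0:770])
im=cv2.imread('pics/cr.png'); cv2.imwrite('pics/cr.png',cv2.resize(im,(600,600)))
E
python3 look.py crate
```

```text
crate top 0.85 [236.6 213.8] [485. 277.]
crate side 0.69 [328.3 290. ] [471.9 290. ]
```

View pics/cr.png

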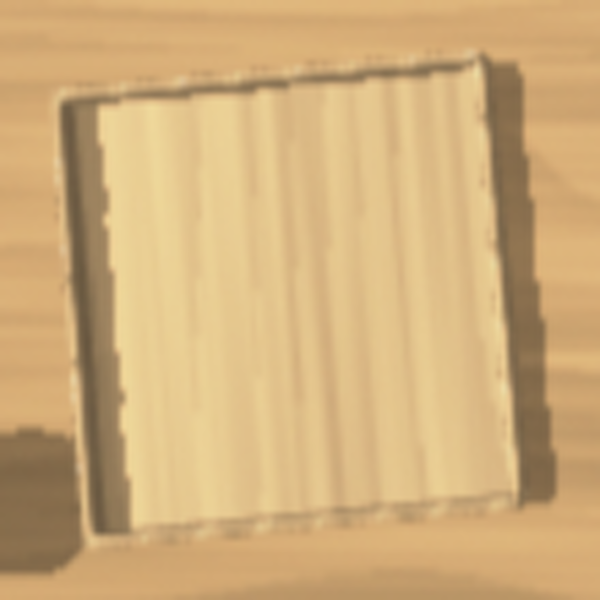

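```bash
python3 - <<'E'
from h import *
p=manip.camera("top");s=110/600
c=np.array([on(p,(180+(u+.5)*s-.5,160+(v+.5)*s-.5),30)[:2] for u,v in((60,93),(487,53),(520,503),(88,543))])
print(c.round(1),c.mean(0)); d=(c[0]+c[1]-c[2]-c[3])/2;print(np.linalg.norm(d),np.degrees(np.arctan2(d[1],d[0])))
d=(c[0]-c[1]-c[2]+c[3])/2;print(np.linalg.norm(d),np.degrees(np.arctan2(d[1],d[0])))
print(manip.read_state()["joints"].round(2))
E
```

```text
[[585.8 399.3]
 [607.7 183.8]
 [382.2 163.8]
 [360.4 379.3]] [484.0137468  281.54372552]
226.3204938749667 5.07218686205921
216.59415346969632 95.7827278331005
[-0.3   0.21  1.75 -0.    1.18  1.35]
```

```bash
cat > slot.py <<'E'
import numpy as np
c,s=np.cos(np.radians(5.3)),np.sin(np.radians(5.3))
S={k:np.array([484,281.5])+np.array([[c,-s],[s,c]])@v for k,v in dict(blue=(-52,45),orange=(52,45),white=(52,-45)).items()}
E
python3 - <<'E'
from h import *
from slot import S
print(S)
go([484.5,57.6,150],down(np.radians(-69.7)))
E
```

```text
{'blue': array([428.06563926, 321.50434087]), 'orange': array([531.62100787, 331.11088197]), 'white': array([539.93436074, 241.49565913])}
shift [   2.7   29.3 -166.2] turn [ 1.000e-02 -2.462e+01  2.000e-02] rows>= 4.047607567627754
```

```bash
python3 -m jog '[0,0,-20,0,-5,0,0,0,-55,0,-11,0,1,0,-92,0,-17,0,2,10,-130,0,-24,0,3,20,-158,0,-24.6,0,3,29,-166,0,-24.6,0,3,29,-166,0,-24.6,0,3,29,-166,0,-24.6,0]'; python3 parc.py
python3 - <<'E'
from h import *
go([484.5,57.6,42],down(np.radians(-69.7)))
E
```

```text
clock: 21.47
eef_pos: [483.8, 57.4, 150.1]
eef_rot: [-1.571, -0.001, -2.787]
wrist_force: [0.2, -0.6, 0.7]
finger_gap: 79.7
blue []
orange [(np.int32(3986), array([611.6,  38.3])), (np.int32(3782), array([678.4,  65.2]))]
 mid [645.   51.8] len 71.9 yaw 21.900000000000006
white [(np.int32(7122), array([600.1, -64.2])), (np.int32(5894), array([564.8, -53.7])), (np.int32(5756), array([633.9, -74.4]))]
 mid [582.5 -58.9] len 36.9 yaw 163.4
shift [ -0.7 108.6  -0.4] turn [-0.01 -0.04  0.02] rows>= 2.60346874953554
```

```bash
python3 -m jog '[-1,30,0,0,0,0,-1,60,0,0,0,0,-1,85,0,0,0,0,-1,102,0,0,0,0,-1,108,0,0,0,0,-1,108,0,0,0,0,-1,108,0,0,0,0]'; python3 -m jog '[0,0,0,0,0,0,0,0,0,0,0,0,0,0,0,0,0,0,0,0,0,0,0,0,0,0,0,0,0,0,0,0,0,0,0,0]' 35 20; python3 -m jog '[0,-4,0,0,0,0,0,-20,0,0,0,0,0,-50,0,0,0,0,0,-80,0,0,0,0,0,-100,0,0,0,0,0,-100,0,0,0,0]'
python3 - <<'E'
from h import *
from slot import S
go([*S["blue"],142],down(np.radians(-84.7)))
E
```

```text
clock: 22.1
eef_pos: [485.3, 57.7, 43.5]
eef_rot: [-1.57, 0.001, -2.788]
wrist_force: [-0.1, -0.2, 0.5]
finger_gap: 80.0
clock: 22.6
eef_pos: [484.8, 58.4, 42.8]
eef_rot: [-1.571, 0.0, -2.787]
wrist_force: [-1.8, -0.5, 4.3]
finger_gap: 49.9
clock: 23.1
eef_pos: [486.2, 58.5, 146.5]
eef_rot: [-1.569, 0.006, -2.787]
wrist_force: [1.8, -0.4, -0.5]
finger_gap: 49.7
shift [ -36.9    4.2 -266.8] turn [-0.06 15.04 -0.35] rows>= 6.459459509934339
```

```bash
python3 -m jog '[-2,0,-15,0,2,0,-6,0,-50,0,4,0,-12,0,-90,0,7,0,-18,0,-130,0,10,0,-24,0,-170,0,12,0,-30,0,-210,0,14,0,-34,0,-245,0,15,0,-36,0,-262,0,15,0,-37,0,-267,0,15,0,-37,0,-267,0,15,0]'
python3 - <<'E'
from h import *
from slot import S
go([*S["blue"],49],down(np.radians(-84.7)))
for n in("side","top"):
    p=manip.camera(n)
    im=p["img"][:,:,::-1]
    im=cv2.resize(im[160:360,120:440],(800,500),interpolation=cv2.INTER_CUBIC)
    cv2.imwrite(f"pics/{n}7z.png",im)
E
```

```text
clock: 23.93
eef_pos: [425.8, 322.2, 141.3]
eef_rot: [-1.57, -0.002, -3.047]
wrist_force: [0.4, 0.3, -1.5]
finger_gap: 49.6
shift [-2.3 92.2  0.8] turn [-0.05  0.14  0.09] rows>= 2.2129726712579756
```

View pics/side7z.png

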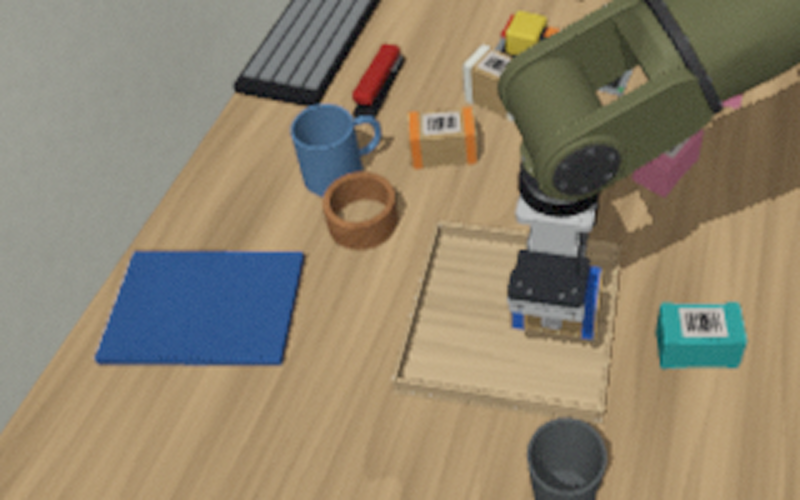

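```bash
python3 -m jog '[-2,30,0,0,0,0,-2,60,0,0,0,0,-2,80,0,0,0,0,-2,88,0,0,0,0,-2,92,0,0,0,0,-2,93,0,0,0,0,-2,93,0,0,0,0,-2,93,0,0,0,0]'; python3 -m jog '[0,0,0,0,0,0,0,0,0,0,0,0,0,0,0,0,0,0]' 66; python3 -m jog '[0,-6,0,0,0,0,0,-40,0,0,0,0,0,-80,0,0,0,0,0,-115,0,0,0,0,-20,-120,40,0,0,0,-30,-120,80,0,0,0,-30,-120,80,0,0,0]' - ; python3 parc.py
python3 - <<'E'
from h import *
p=manip.camera("top");im=p["img"][:,:,::-1]
cv2.imwrite("pics/top8z.png",cv2.resize(im[120:320,120:440],(800,500),interpolation=cv2.INTER_CUBIC))
go([645,51.7,150],down(np.radians(-68.1)))
E
```

```text
clock: 24.7
eef_pos: [429.2, 322.0, 50.7]
eef_rot: [-1.572, 0.002, -3.049]
wrist_force: [-0.4, -0.1, -1.7]
finger_gap: 49.6
clock: 24.95
eef_pos: [428.8, 322.0, 50.0]
eef_rot: [-1.571, 0.001, -3.049]
wrist_force: [0.2, -0.1, 0.7]
finger_gap: 64.8
clock: 25.53
eef_pos: [467.7, 240.9, 170.9]
eef_rot: [-1.571, 0.002, -3.051]
wrist_force: [0.8, -0.8, -0.6]
finger_gap: 65.9
blue []
orange [(np.int32(3869), array([611.6,  38.3])), (np.int32(3731), array([678.3,  65.2]))]
 mid [645.   51.8] len 71.9 yaw 21.900000000000006
white [(np.int32(7486), array([600.1, -64.1])), (np.int32(5926), array([564.8, -53.7])), (np.int32(5808), array([633.9, -74.4]))]
 mid [582.4 -58.9] len 36.8 yaw 163.5
shift [-160.6   20.1  207.5] turn [ 1.000e-02 -1.672e+01 -4.000e-02] rows>= 6.310322621584627
```

View pics/top8z.png

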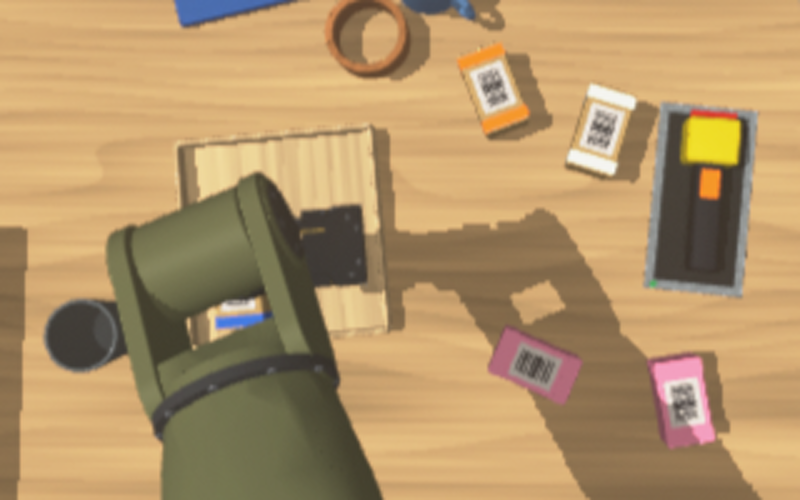

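```bash
python3 -m jog '[-12,0,15,0,-2,0,-38,0,48,0,-5,0,-64,0,82,0,-8,0,-90,0,116,0,-11,0,-116,5,150,0,-14,0,-140,15,181,0,-16,0,-155,20,200,0,-16.7,0,-160.6,20,207.5,0,-16.7,0,-160.6,20,207.5,0,-16.7,0]' 80; python3 - <<'E'
from h import *
go([645,51.7,44],down(np.radians(-68.1)))
E
```

```text
clock: 26.38
eef_pos: [645.5, 53.0, 148.6]
eef_rot: [-1.571, -0.001, -2.759]
wrist_force: [-1.2, 0.6, 0.2]
finger_gap: 80.5
shift [  0.8 104.6   1. ] turn [0.03 0.05 0.06] rows>= 2.5094809954227935
```

```bash
python3 -m jog '[1,30,1,0,0,0,1,60,1,0,0,0,1,85,1,0,0,0,1,100,1,0,0,0,1,105,1,0,0,0,1,105,1,0,0,0,1,105,1,0,0,0]'; python3 -m jog '[0,0,0,0,0,0,0,0,0,0,0,0,0,0,0,0,0,0,0,0,0,0,0,0,0,0,0,0,0,0,0,0,0,0,0,0]' 35 20; python3 -m jog '[0,-4,0,0,0,0,0,-20,0,0,0,0,0,-50,0,0,0,0,0,-80,0,0,0,0,0,-110,0,0,0,0,0,-120,0,0,0,0,0,-120,0,0,0,0]'
python3 - <<'E'
from h import *
from slot import S
go([*S["orange"],165],down(np.radians(-84.7)))
E
```

```text
clock: 26.97
eef_pos: [644.7, 53.2, 45.9]
eef_rot: [-1.57, 0.002, -2.756]
wrist_force: [0.5, -0.0, 1.0]
finger_gap: 80.2
clock: 27.47
eef_pos: [644.6, 51.9, 44.8]
eef_rot: [-1.571, 0.0, -2.757]
wrist_force: [-0.9, 0.4, 2.9]
finger_gap: 49.9
clock: 28.05
eef_pos: [645.4, 51.9, 167.0]
eef_rot: [-1.569, 0.004, -2.757]
wrist_force: [-0.2, 0.2, -2.6]
finger_gap: 49.5
shift [   0.7    1.5 -301.5] turn [-0.05 16.73 -0.24] rows>= 7.229390783681394
```

```bash
python3 -m jog '[0,0,-15,0,2,0,0,0,-50,0,4,0,0,0,-90,0,7,0,0,0,-130,0,10,0,0,0,-170,0,13,0,0,0,-210,0,16,0,0,0,-250,0,16.7,0,0,0,-285,0,16.7,0,0.7,0,-301,0,16.7,0,0.7,0,-301.5,0,16.7,0]'
python3 - <<'E'
from h import *
from slot import S
go([*S["orange"],51],down(np.radians(-84.7)))
for n in("side","top"):
    p=manip.camera(n)
    im=p["img"][:,:,::-1]
    im=cv2.resize(im[160:360,120:440],(800,500),interpolation=cv2.INTER_CUBIC)
    cv2.imwrite(f"pics/{n}9z.png",im)
E
```

```text
clock: 28.88
eef_pos: [528.4, 333.9, 161.8]
eef_rot: [-1.57, -0.003, -3.045]
wrist_force: [-0.3, -0.7, -2.8]
finger_gap: 49.7
shift [ -3.3 110.7   3. ] turn [-0.05  0.25  0.19] rows>= 2.65800490924691
```

View pics/side9z.png

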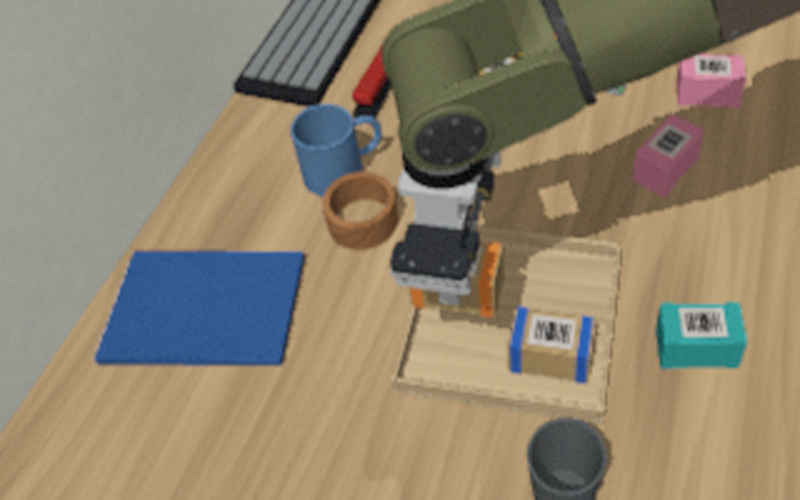

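```bash
python3 - <<'E'
from h import *
from slot import S
go([*S["orange"],51.5],down(np.radians(-84.7)))
E
python3 -m jog '[-1,30,0,0,0,0,-1,60,0,0,0,0,-1,85,0,0,0,0,-1,103,0,0,0,0,-1,109,0,0,0,0,-1,112,0,0,0,0,-1,112,0,0,0,0,-1,112,0,0,0,0]'; python3 - <<'E'
from h import *
from slot import S
go([*S["orange"],51.5],down(np.radians(-84.7)))
E
```

```text
shift [-1.800e+00  1.108e+02 -1.000e-01] turn [-0.07  0.09  0.15] rows>= 2.658553375884914
clock: 29.65
eef_pos: [532.5, 331.1, 53.5]
eef_rot: [-1.571, 0.001, -3.049]
wrist_force: [-0.2, 0.4, -2.0]
finger_gap: 50.1
shift [ 0.8  2.  -0.1] turn [ 0.03 -0.   -0.08] rows>= 0.05274808288316635
```

```bash
python3 -m jog '[0,2,0,0,0,0,0,2,0,0,0,0]'; python3 -m jog '[0,0,0,0,0,0,0,0,0,0,0,0,0,0,0,0,0,0]' 66; python3 -m jog '[0,-6,0,0,0,0,0,-40,0,0,0,0,0,-80,0,0,0,0,0,-115,0,0,0,0,0,-120,40,0,0,0,0,-120,80,0,0,0,0,-120,120,0,0,0,0,-120,120,0,0,0]' ; python3 parc.py
python3 - <<'E'
from h import *
p=manip.camera("side");im=p["img"][:,:,::-1]
cv2.imwrite("pics/side10z.png",cv2.resize(im[120:320,200:520],(800,500),interpolation=cv2.INTER_CUBIC))
go([599.8,-64.1,165],down(np.radians(-106.9)))
E
```

```text
clock: 29.82
eef_pos: [532.1, 331.3, 51.2]
eef_rot: [-1.571, 0.001, -3.049]
wrist_force: [0.7, -0.1, -2.1]
finger_gap: 49.7
clock: 30.07
eef_pos: [532.0, 331.4, 50.9]
eef_rot: [-1.571, 0.001, -3.048]
wrist_force: [0.6, -0.3, -0.7]
finger_gap: 64.6
clock: 30.73
eef_pos: [543.6, 206.5, 171.4]
eef_rot: [-1.57, 0.001, -3.053]
wrist_force: [0.1, -0.3, -0.2]
finger_gap: 65.9
blue []
orange []
white [(np.int32(7949), array([600.2, -64.1])), (np.int32(5917), array([633.9, -74.4])), (np.int32(5712), array([564.6, -55. ]))]
 mid [617.  -69.3] len 35.2 yaw 163.1
shift [-31.4   6.3 278.9] turn [ 0.03 22.1  -0.05] rows>= 6.731567897029235
```

View pics/side10z.png

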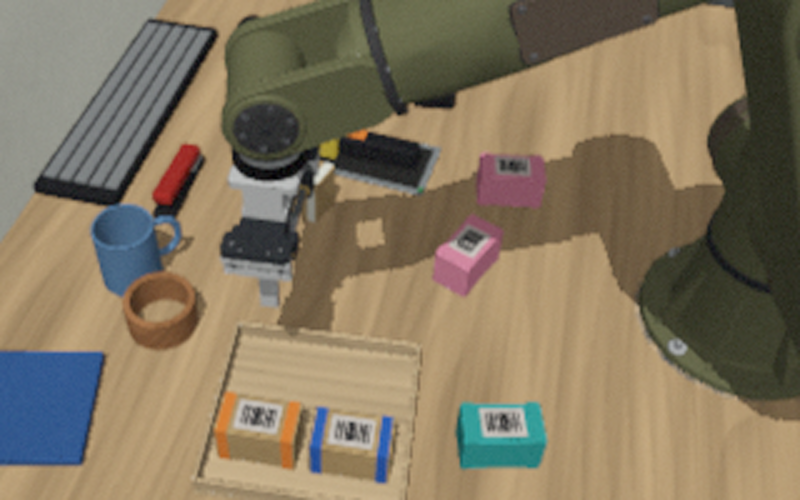

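```bash
python3 -m jog '[-2,0,15,0,2,0,-6,0,50,0,5,0,-11,0,90,0,9,0,-16,0,130,0,13,0,-21,0,170,0,16,0,-26,0,210,0,19,0,-30,2,248,0,22,0,-31,6,272,0,22,0,-31.4,6,279,0,22,0,-31.4,6,279,0,22,0]' 80; python3 - <<'E'
from h import *
go([599.8,-64.1,50],down(np.radians(-106.8)))
E
```

```text
clock: 31.67
eef_pos: [600.4, -63.5, 164.2]
eef_rot: [-1.571, -0.0, 2.85]
wrist_force: [0.7, 1.5, -0.6]
finger_gap: 79.7
shift [  0.3 114.2   0.8] turn [0.   0.08 0.02] rows>= 2.739787913167228
```

```bash
python3 -m jog '[0,30,0,0,0,0,0,60,0,0,0,0,0,90,0,0,0,0,0,109,0,0,0,0,0,114,0,0,0,0,0,114,0,0,0,0,0,114,0,0,0,0]'; python3 -m jog '[0,0,0,0,0,0,0,0,0,0,0,0,0,0,0,0,0,0,0,0,0,0,0,0,0,0,0,0,0,0,0,0,0,0,0,0]' 35 20; python3 -m jog '[0,-4,0,0,0,0,0,-20,0,0,0,0,0,-50,0,0,0,0,0,-80,0,0,0,0,0,-110,0,0,0,0,0,-130,0,0,0,0,0,-130,0,0,0,0]'
python3 - <<'E'
from h import *
from slot import S
go([*S["white"],180],down(np.radians(-84.7)))
E
```

```text
clock: 32.25
eef_pos: [600.8, -61.9, 51.8]
eef_rot: [-1.571, 0.001, 2.852]
wrist_force: [0.4, 0.3, 1.0]
finger_gap: 79.7
clock: 32.75
eef_pos: [600.2, -63.2, 50.9]
eef_rot: [-1.571, 0.0, 2.851]
wrist_force: [-1.2, -0.5, 4.4]
finger_gap: 50.6
clock: 33.33
eef_pos: [601.5, -63.3, 185.2]
eef_rot: [-1.572, 0.007, 2.851]
wrist_force: [0.4, 0.1, -0.7]
finger_gap: 50.1
shift [ 146.4    4.5 -274.4] turn [ -0.03 -21.97  -0.39] rows>= 7.458490068351055
```

```bash
python3 -m jog '[8,0,-15,0,-2,0,27,0,-50,0,-5,0,47,0,-88,0,-9,0,67,0,-126,0,-13,0,86,0,-163,0,-16,0,105,0,-199,0,-19,0,124,0,-234,0,-22,0,138,0,-260,0,-22,0,146,0,-274,0,-22,0,146,0,-274,0,-22,0]'
python3 -m jog '[0,0,0,0,0,0,0,0,0,0,0,0]'
python3 - <<'E'
from h import *
from slot import S
go([*S["white"],57],down(np.radians(-84.7)))
for n in("side","top"):
    p=manip.camera(n)
    im=p["img"][:,:,::-1]
    im=cv2.resize(im[160:360,120:440],(800,500),interpolation=cv2.INTER_CUBIC)
    cv2.imwrite(f"pics/{n}11z.png",im)
E
```

```text
clock: 34.17
eef_pos: [537.4, 244.1, 179.0]
eef_rot: [-1.571, -0.002, -3.045]
wrist_force: [0.0, -0.6, -2.0]
finger_gap: 50.0
clock: 34.33
eef_pos: [538.8, 240.4, 179.6]
eef_rot: [-1.57, -0.001, -3.049]
wrist_force: [0.1, -0.4, -1.4]
finger_gap: 49.7
shift [ -1.4 122.6  -1. ] turn [-0.03 -0.    0.07] rows>= 2.9409364975151147
```

View pics/side11z.png

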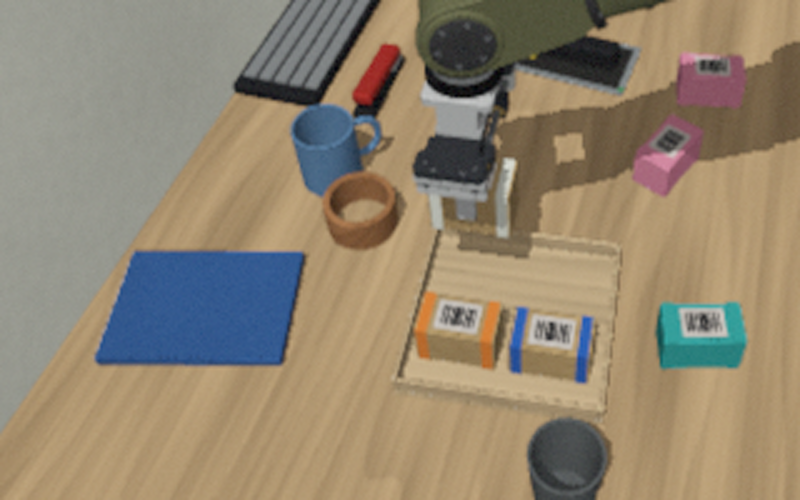

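Clear; lower it and release.

```bash
python3 -m jog '[-1,30,-1,0,0,0,-1,60,-1,0,0,0,-1,90,-1,0,0,0,-1,112,-1,0,0,0,-1,120,-1,0,0,0,-1,123,-1,0,0,0,-1,123.5,-1,0,0,0,-1,123.5,-1,0,0,0]'; python3 -m jog '[0,0,0,0,0,0,0,0,0,0,0,0,0,0,0,0,0,0]' 66; python3 -m jog '[0,-6,0,0,0,0,0,-40,0,0,0,0,0,-80,0,0,0,0,0,-115,0,0,0,0,0,-140,40,0,0,0,0,-140,80,0,0,0,0,-140,120,0,0,0,0,-140,160,0,0,0,0,-140,200,0,0,0,0,-140,200,0,0,0]'; python3 - <<'E'
from h import *
for n in("side","top"):
    p=manip.camera(n)
    im=p["img"][:,:,::-1]
    cv2.imwrite(f"pics/{n}12.png",im)
    im=cv2.resize(im[130:330,150:470],(800,500),interpolation=cv2.INTER_CUBIC)
    cv2.imwrite(f"pics/{n}12z.png",im)
E
```

```text
clock: 35.1
eef_pos: [540.5, 242.3, 58.3]
eef_rot: [-1.571, 0.002, -3.049]
wrist_force: [-0.2, -0.0, -1.5]
finger_gap: 49.6
clock: 35.35
eef_pos: [540.1, 242.5, 58.0]
eef_rot: [-1.571, 0.002, -3.049]
wrist_force: [-0.6, 0.6, -0.4]
finger_gap: 64.4
clock: 36.18
eef_pos: [558.6, 37.5, 197.8]
eef_rot: [-1.57, 0.001, -3.054]
wrist_force: [0.8, 0.2, 0.2]
finger_gap: 66.3
```

View pics/side12z.png

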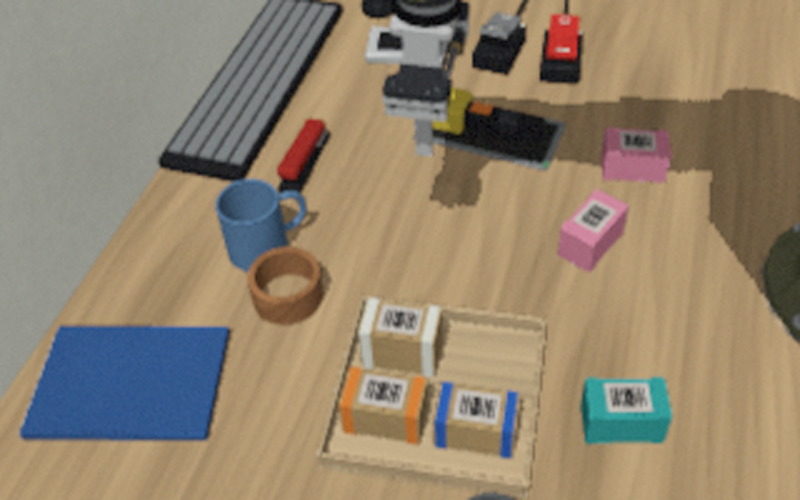

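View pics/top12z.png

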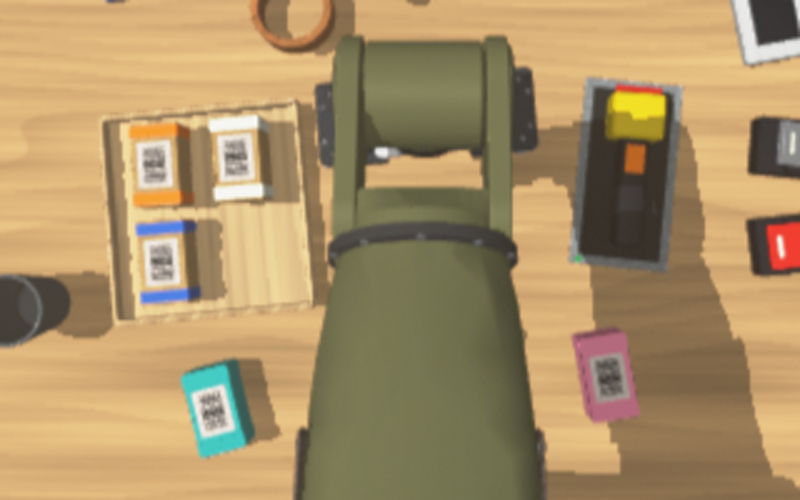

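```bash
python3 - <<'E'
from h import *
p=manip.camera("top")
print("circ",on(p,(486.5,226.4),71), "bar55",on(p,(200+655/2.5,120+271/2.5),55))
im=p["img"][:,:,::-1]; cv2.imwrite("pics/sw.png",cv2.resize(im[190:250,440:520],(800,600),interpolation=cv2.INTER_CUBIC))
go([458.2,-405,200],down(np.radians(-83)))
print(manip.read_state()["joints"].round(2))
E
```

```text
circ [ 456.54411782 -393.60256745   71.        ] bar55 [ 450.48562043 -335.31396614   55.        ]
shift [141.   -2.7 437.2] turn [ 0.01 -1.72 -0.03] rows>= 11.014958975824408
[0.01 0.35 1.53 0.   1.26 1.49]
```

View pics/sw.png

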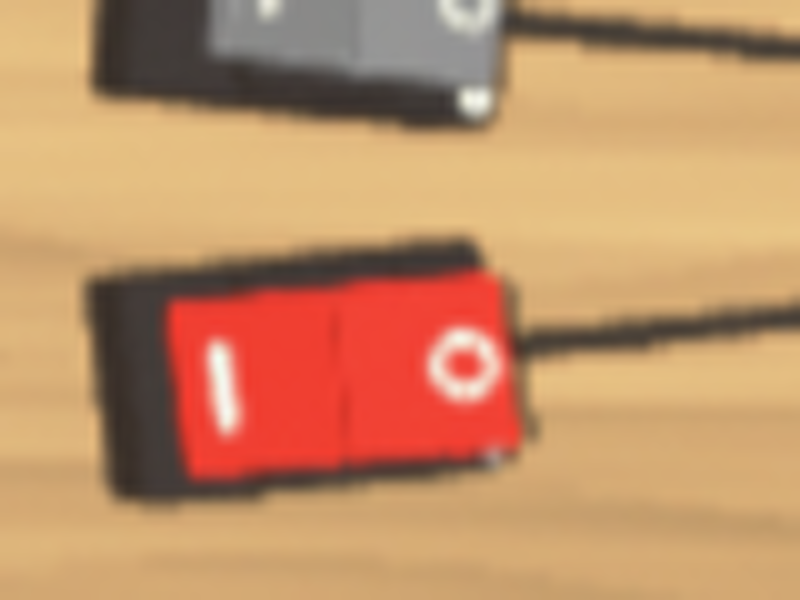

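```bash
python3 -m jog '[5,0,15,0,0,0,17,0,52,0,0,0,30,0,92,0,0,0,43,0,132,0,0,0,56,0,172,0,0,0,69,0,212,0,0,0,82,0,252,0,0,0,95,0,292,0,0,0,108,0,332,0,0,0,118,0,365,0,0,0]' 0; python3 -m jog '[8,0,26,0,0,0,17,0,50,0,0,0,23,0,65,0,0,0,23,0,65,0,0,0]'; python3 - <<'E'
from h import *
go([457.3,-398,97],down(np.radians(-83)))
E
```

```text
clock: 37.17
eef_pos: [474.7, -332.0, 197.4]
eef_rot: [-1.571, 0.0, -3.047]
wrist_force: [1.1, 0.1, 0.2]
finger_gap: 2.8
clock: 37.5
eef_pos: [457.6, -399.3, 196.7]
eef_rot: [-1.571, -0.0, -3.05]
wrist_force: [-0.2, -0.2, -0.3]
finger_gap: 0.7
shift [ 0.2 99.7 -1.3] turn [-0.   -1.72  0.01] rows>= 2.3922202272618724
```

```bash
python3 -m jog '[0,35,-1,0,0,0,0,70,-1,0,0,0,0,95,-1,0,0,0,0,101,-1,0,0,0,0,108,-1,0,0,0,0,114,-1,0,0,0,0,118,-1,0,0,0,0,118,-1,0,0,0]'; python3 -m jog '[0,-30,0,0,0,0,0,-70,0,0,0,0,0,-110,0,0,0,0,0,-150,0,0,0,0,40,-150,30,0,0,0,80,-150,60,0,0,0,115,-150,90,0,0,0,150,-150,110,0,0,0,150,-150,110,0,0,0]'; python3 - <<'E'
from h import *
for n in("side","top"):
    p=manip.camera(n)
    im=p["img"][:,:,::-1]
    cv2.imwrite(f"pics/{n}13.png",cv2.resize(im[90:390,170:550],(760,600),interpolation=cv2.INTER_CUBIC))
E
```

```text
clock: 38.17
eef_pos: [458.1, -396.8, 79.2]
eef_rot: [-1.57, 0.0, -3.048]
wrist_force: [-0.5, -0.6, -0.1]
finger_gap: 0.6
clock: 38.92
eef_pos: [315.2, -522.9, 230.0]
eef_rot: [-1.569, 0.0, -3.051]
wrist_force: [0.4, 0.5, 0.3]
finger_gap: -0.0
```

View pics/side13.png

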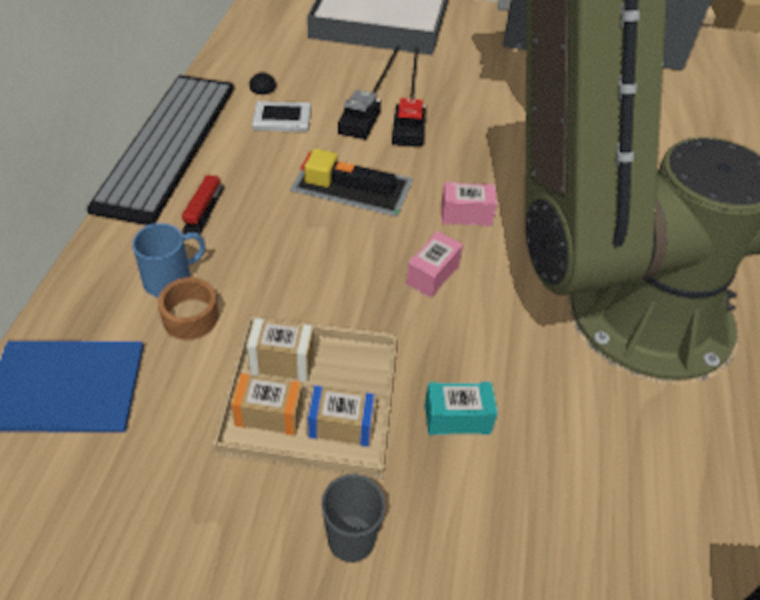

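View pics/top13.png

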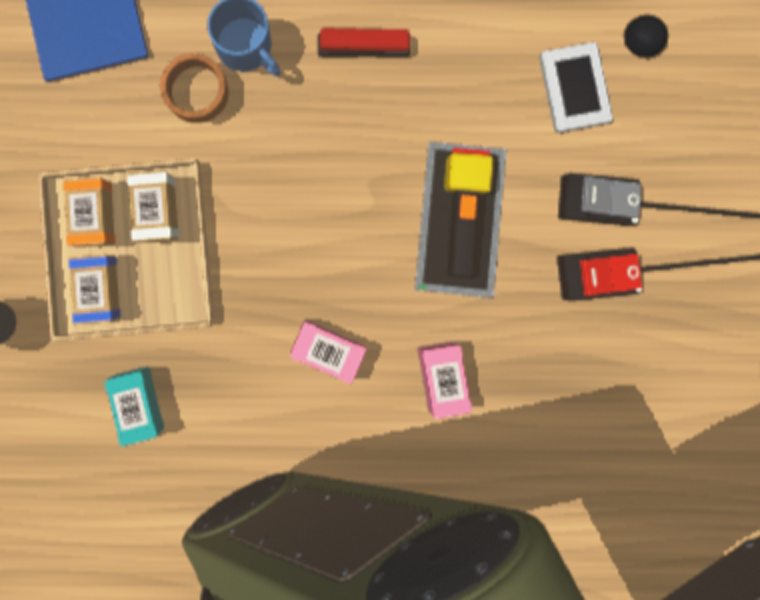

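```bash
python3 -c "
from cell import manip
print(manip.sign_off())"
```

```text
the job is handed in; nothing more can be done
None
```

I finished every step in about 39 s of the 210 s and handed the job in. The system reported no verdict.

- **Switch:** I turned the red rocker on at the start and off again once all the parcels were in. The last pictures show its ON end raised again. I never touched the grey switch.
- **Scans:** I scanned blue, orange and white in that order, holding about 2.5 s or more on each. There was no green parcel on the desk. The white parcel had been knocked about 40 mm aside during the blue scan, so I measured it again before scanning and lifting it.
- **Final positions:** The last pictures show the scanner lying flat and lengthwise near the middle of its mat. All three parcels stand label up on the crate floor. The mug, stapler, tape, drive, pen cup and the look-alike parcels are where they were, and the arm is clear of everything.
- **Not confirmed:** Nothing reports a successful read, so the scans rest on geometry. For orange and white the computed beam point came within about 1 mm of the measured label centre. Checked before the blue scan, the camera views put the scanner a few mm from its computed pose in the hand, well inside the 18 mm allowed.

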